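# Roast the chestnuts

### The arm

A 6-joint arm with a two-finger parallel gripper is mounted at the origin on a cart in front of the work surface, level with it; the furniture and walls round the work are solid. World frame = base frame: x ahead of the robot, y to its left, z up, the work surface at z = 0. Lengths are in m, angles in rad, forces in N, time in s.
With the tool pointing down it reaches from about 0.3 to 0.85 m from the base axis. Payload 5.4 kg.
Tool frame: the origin (TCP) lies midway between the tips of the shut fingers; the grasp point (between the pads) lies behind it (grasp_offset is the z of the grasp point in the tool frame, in m); z points along the fingers, y is the line along which they close (so a half turn about z gives the same grasp; the last joint's range is limited). The gripper opens to 85 mm and grips with 20 to 120 N. Pads are 22 mm wide; open, the fingers measure 114 mm over their backs; the gripper's body (76 mm by 85 mm) begins 54 mm behind the grasp point. The pads swing forward as they close: fully open they stand 13 mm farther back than shut.
Start: joints at [0.962, 0.158, 1.597, -0, 1.386, -0.21], TCP at [0.223, 0.53, 0.231] pointing down, gripper open.
Joint ranges: [-2.91, 2.91], [-0.94, 2.29], [0.18, 2.7], [-1.29, 4.43], [0.17, 2.64], [-3, 3]. Speed limits (rad/s): [2.57, 2.57, 3.14, 3.14, 3.14, 3.14].

### API

Orientations are given as a unit quaternion [x, y, z, w].
In Python, from plant import observe, snapshot, camera_params, sign_off, trace, grasp_offset gives the robot as it stands.
- The arm moves only by the tool play_rows, never from a script. Its argument "targets" is a list of rows, each an object of numbers: "x", "y", "z": the shift along the tool's x, y, z in cm; "turn": the turn about the tool's z in degrees; "hand": the finger opening in cm, from 0 to 8.54. A call has 1 to 20 rows; each row shifts and turns the commanded pose from where the row before left it, along the tool's axes as they then stand; what a row does not reach is not made up. A row lasts 1/8 s, in which the tool goes at most 62.5 mm and 10.7 degrees, less where a joint would pass 70% of its speed; a pose out of reach is approached as far as the arm can. A call is refused whole if a number of a shift passes 6.25 or a number of a turn 10.7, either way. A call with a gripper value outside its range is refused whole. The fingers move at their own pace and stop on an object; "newtons" is the grip in N (left out, the last holds). Time passes only in rows, so rows that do not move let the fingers close. It gives the time, the measured TCP pose, the force, the opening and the grip force at its end, in the units of the state.
- observe(): the state, without advancing time (a new reading comes with each control period).
- snapshot(name): name is "scene" or "side" or "wrist"; returns (picture, depth): 420x560x3 uint8, red, green, blue; 420x560 float32, m along the optical axis (not along the pixel's ray), 0 where there is no reading.
- camera_params(name): a dict with "fx", "fy", "cx", "cy" (pixels), "R" (3x3) and "t" (3): a world point X has camera coordinates R X + t. Camera axes: x right, y down, z forward; pixel columns grow to the right and rows downward; lengths in m; the calibration is good to about 2 mm. A picture is of the moment at which its call begins: read the wrist's pose just before it. camera_params takes no time and is no camera call; for the wrist camera it gives the pose at the moment of the call.
- sign_off(): hands the job in; it is judged then, once.
Trained networks look in the newest picture that a camera, given by its name, has taken for a name from the list of things; names that differ only in an ending like _2 or _b are one class to them, and where a whole thing is asked for, a point or a joint stands for the part that bears it (a point fixed in the world has none). Each returns a list of dicts, best first, with "p" (0 to 1); they miss things now and then, are a little off and sometimes report something else, mostly with a low value. They report only what shows in the picture. A call takes as long as a camera call.
- trace(camera, label): "mask" (420x560 bool, what is visible of it) and "box" ([left, top, right, bottom] in pixels, round what is visible of it).
The state is a dict: "time_s": time; "joint_pos": joint angles; "joint_velocities": joint speeds; "tau": joint torques, N m; "ee_pos": TCP position; "eef_rot": TCP orientation; "force": force on the tool from outside, world axes, zero at the start; "wrist_torque": the same for the moment, N m; "opening": finger opening in m; "grip_force": force on a finger pad.
Only numpy, scipy, OpenCV 4.12 (cv2) and the standard library are available. Lean on these libraries where they do the work, as an engineer would, in place of code of your own. Each camera call takes 0.05 s, during which the arm holds its last target. There are 200 camera calls.

### The job

Pick the chestnuts off the tray and put them with the others in the electric roasting pan. Then turn the dial from near the dot (off) clockwise to the long thick mark that lies towards the pan, and stir the chestnuts with the wooden spoon from the holder: three full rounds, clockwise as seen from above, tip near the pan's floor, in a ring 4 to 5 cm across about the pan's middle, so that the chestnuts are really pushed along. Finish with the spoon standing back in its holder bowl down, the dial back at the dot, every chestnut in the pan, and the things standing around left alone.

Things in the scene. Friction and masses are not known exactly. Their poses are not given: they have to be found in the camera images.
- pan_floor (a point): centre of the inner floor of the roaster's fixed steel pan, 35 mm above the worktop. The roaster stands firm. The pan is dished: flat out to about 36 mm from the centre, then rising at 26 degrees to radius 88 mm, then a steep wall to the rim, 51 mm above the inner floor, radius 91 mm. Axes: z up, x from the dial towards the pan, y to the left as seen from the dial
- pan_far (a point): point on the pan's inner floor 26 mm from its centre, at the far side (+x of the roaster); same axes as pan_floor. The pan has a small lug handle on its left and right, up to 123 mm from its centre, and a low control tongue on the -x side; chestnuts pushed up its sloping side slide back to the middle
- pan_right (a point): point on the pan's inner floor 26 mm from its centre, at the right side (-y); same axes as pan_floor
- pan_near (a point): point on the pan's inner floor 26 mm from its centre, at the near side (-x); same axes as pan_floor
- pan_left (a point): point on the pan's inner floor 26 mm from its centre, at the left side (+y); same axes as pan_floor
- dial (a joint): the dial's angle in rad: 0 when its pointer stands at the round dot (off; an end stop), growing clockwise as seen from above; 1.396 (80 degrees) when the pointer stands at the long thick white mark, where it points straight at the pan; end stop at 2.793. The dial starts between 0 and 0.45. It stays where it is left. The short marks are 20 degrees apart
- dial_grip (a point): centre of the dial's upright grip bar, on the vertical turning axis, 49 mm above the worktop; the bar is 46 mm long, 12 mm thick and 22 mm high (its top 60 mm above the worktop) over a disc of 50 mm; 145 mm from the pan's centre. The point turns with the dial; the bar does not lie along its x axis: the pointer end of the bar points 1.396 rad (counter-clockwise from above) from the point's x axis, so with the dial at q the bar's heading is the roaster's heading + 1.396 - q
- spoon: wooden spoon, 295 mm long, 45 g, standing bowl down in its holder, at most 12 degrees from upright; origin at mid-length on one flat side. Own axes: x from handle to bowl (down as it stands), y across the flat bowl, z through its thickness (0 to 14 mm). A good place to grip is x = -105, y = -1, z = 6 mm (43 mm below the handle's end): there it is 16 mm wide along y, 12 mm thick along z
- spoon_tip (a point): lower end of the spoon's bowl, 147 mm from the spoon's origin along its x axis, mid-thickness (z = 6 mm); same axes. The bowl fills the last 99 mm, 46 mm wide and 14 mm thick
- holder_mouth (a point): centre of the mouth of the stoneware spoon holder, 103 mm above the worktop; the holder stands firm. Below the flared mouth (about 88 x 54 mm) an upright slot 64 mm wide along the holder's y axis and 30 mm along its x axis reaches down to a floor 6 mm above the worktop
- tray: flat aluminium tray 160 x 160 mm, rim 14 mm high, floor 4 mm above the worktop, standing firm; origin at the centre of its underside. Wall cupboards hang to the right of and behind the tray, their undersides 480 mm above the worktop: keep the arm drawn in there
- nut0: loose whole chestnut in its shell, round, 32 mm across and 28 mm high with a small flat base and a blunt point, 15 g, smooth (friction about 0.25); its origin is its centre. It starts on the tray; some of these are absent
- nut1: loose whole chestnut in its shell, round, 32 mm across and 28 mm high with a small flat base and a blunt point, 15 g, smooth (friction about 0.25); its origin is its centre. It starts on the tray; some of these are absent
- nut2: loose whole chestnut in its shell, round, 32 mm across and 28 mm high with a small flat base and a blunt point, 15 g, smooth (friction about 0.25); its origin is its centre. It starts on the tray; some of these are absent
- nut3: loose whole chestnut in its shell, round, 32 mm across and 28 mm high with a small flat base and a blunt point, 15 g, smooth (friction about 0.25); its origin is its centre. It starts on the tray; some of these are absent
- pan_nut0: loose whole chestnut in its shell, round, 32 mm across and 28 mm high with a small flat base and a blunt point, 15 g, smooth (friction about 0.25); its origin is its centre. It starts in the pan
- pan_nut1: loose whole chestnut in its shell, round, 32 mm across and 28 mm high with a small flat base and a blunt point, 15 g, smooth (friction about 0.25); its origin is its centre. It starts in the pan
- pan_nut2: loose whole chestnut in its shell, round, 32 mm across and 28 mm high with a small flat base and a blunt point, 15 g, smooth (friction about 0.25); its origin is its centre. It starts in the pan
- pan_nut3: loose whole chestnut in its shell, round, 32 mm across and 28 mm high with a small flat base and a blunt point, 15 g, smooth (friction about 0.25); its origin is its centre. It starts in the pan
- spice: bystander: standing spice jar 41 mm across, 105 mm high; origin under its centre
- garlic: bystander: garlic bulb 56 mm; origin under its centre
- lemon: bystander: lemon 72 x 57 x 58 mm; origin under its centre
- mug: bystander: spotted mug 82 x 114 x 91 mm; origin under its centre

How it is judged:
By the outcome, as a careful person would: the job done as asked, in the order asked, and still so for the second after the job is handed in, with the robot touching nothing.
Of nut0, nut1, nut2, nut3 only 2 to 4 are there at a start; the rules pass over those that are not, and their reading is None.
At some moment in a run one of nut0, nut1, nut2, nut3 may be knocked a few centimetres aside while the robot is not near it.
It also fails if it takes over 200 s, if anything falls off the work surface, if the arm or the gripper's body presses on something with over 40 N, if the wrist force passes 120 N, or if a joint passes its speed limit or range.

## Working session

There is one attempt and no reset: what is moved stays moved. The work goes in short steps, Python scripts to look and compute and a tool call to move; the robot and the scene stay as the last step left them, time stands still between calls to the robot, and variables do not carry over. Pictures are saved under pics/ and viewed, at most 14 in all, crops included, and the job is handed in when it is done.

Besides the shell and the picture viewer there is one more tool, called after "Request:" in YAML: its name, and indented under it one key for each argument. play_rows: Moves the arm, as the interface text tells. Its arguments: {"type":"object","properties":{"targets":{"type":"array"},"newtons":{"type":"number"}},"required":["targets"]}

```bash
ls; mkdir -p pics; cat > h.py <<'E'
import numpy as np, cv2
from plant import observe, snapshot, camera_params, sign_off, trace, grasp_offset
from scipy.spatial.transform import Rotation as Ro
def cloud(d,c):
    v,u=np.mgrid[0:d.shape[0],0:d.shape[1]]
    P=np.stack([(u-c['cx'])/c['fx']*d,(v-c['cy'])/c['fy']*d,d],-1)
    return (P-c['t'])@np.array(c['R'])   # R^T (P-t)
def snap(n,f=None):
    c=camera_params(n); c={k:np.array(v) if k in'Rt' else v for k,v in c.items()}
    im,d=snapshot(n)
    if f: cv2.imwrite('pics/'+f,im[:,:,::-1])
    W=cloud(d,c); W[d<=0]=np.nan
    return im,d,W,c
def pix(X,c):
    q=c['R']@np.array(X)+c['t']; return q[0]/q[2]*c['fx']+c['cx'],q[1]/q[2]*c['fy']+c['cy']
E
python3 - <<'E'
from h import *
print(observe()); print(grasp_offset)
for n in('scene','side'):
    im,d,W,c=snap(n,n+'0.png'); print(n,c['R'].T@-c['t'],c['R'][2])
    for l in['nut0','pan_nut0','dial','dial_grip','spoon','tray','spice','garlic','lemon','mug','holder_mouth','pan_floor']:
        try: r=trace(n,l)
        except Exception as e: print(l,e);continue
        for o in r[:9]:
            m=o['mask']&np.isfinite(W[...,0]); 
            if m.sum()<5: continue
            w=W[m]; print(l,round(o['p'],2),[int(b) for b in o['box']],m.sum(),np.round(np.median(w,0),3),np.round(np.percentile(w,2,0),3),np.round(np.percentile(w,98,0),3))
E
```

```text
pics
{'time_s': 0.0, 'joint_pos': array([ 9.61912931e-01,  1.59071698e-01,  1.59828225e+00, -1.17676805e-05,
        1.38620671e+00, -2.10149183e-01]), 'joint_velocities': array([-2.36796059e-03, -4.36517615e-04, -3.80426298e-04, -7.94736697e-05,
       -6.66613604e-04, -2.81862171e-05]), 'tau': array([-1.56477374e-03, -3.95986462e+01, -3.31435525e+01, -3.50883874e-04,
        8.23855691e-03, -1.87636402e-06]), 'ee_pos': array([0.22292816, 0.52934799, 0.23027914]), 'eef_rot': array([ 1.98047853e-01,  9.80191859e-01, -9.04941678e-04, -3.86491502e-04]), 'force': array([-0.28650548, -0.27845957,  0.12460246]), 'wrist_torque': array([-0.00824668, -0.00099748,  0.06559006]), 'grip_force': 0.0, 'opening': 0.08565508857281652}
-0.0187
scene [-0.23555558  0.84498355  0.69262036] [ 0.65044385 -0.58385941 -0.4858302 ]
nut0 0.5 [195, 213, 292, 285] 977 [0.487 0.246 0.03 ] [0.412 0.148 0.007] [0.68  0.353 0.086]
nut0 0.38 [321, 218, 335, 226] 51 [ 0.516 -0.062  0.022] [ 0.507 -0.072  0.01 ] [ 0.529 -0.055  0.032]
pan_nut0 0.4 [332, 234, 342, 244] 78 [ 0.436 -0.008  0.021] [ 0.426 -0.023  0.006] 
[... 3204 characters left out ...]
[200, 226, 328, 313] 6659 [0.578 0.257 0.046] [0.42  0.17  0.016] [0.69  0.37  0.087]
mug 0.79 [263, 147, 290, 187] 623 [ 0.715 -0.114  0.068] [ 0.665 -0.144  0.013] [ 0.743 -0.065  0.092]
mug 0.67 [293, 272, 317, 294] 380 [0.455 0.245 0.041] [0.436 0.219 0.033] [0.48  0.263 0.063]
holder_mouth 0.73 [345, 219, 357, 230] 84 [ 0.437 -0.009  0.026] [ 0.426 -0.023  0.015] [ 0.449 -0.003  0.034]
holder_mouth 0.61 [237, 309, 295, 389] 2361 [0.454 0.423 0.079] [0.426 0.369 0.003] [0.488 0.461 0.106]
holder_mouth 0.26 [291, 275, 314, 298] 342 [0.455 0.244 0.041] [0.437 0.221 0.037] [0.479 0.262 0.063]
pan_floor 0.7 [195, 222, 329, 315] 6804 [0.576 0.257 0.046] [0.419 0.169 0.013] [0.69  0.371 0.087]
```

```bash
python3 - <<'E'
import cv2,numpy as np
im=cv2.imread('pics/side0.png')
a=cv2.resize(im[130:400,180:420],None,fx=3.3,fy=2.2*1.0 and 3.3*0.67,interpolation=cv2.INTER_CUBIC)
a=cv2.resize(im[140:395,185:385],(470,600),interpolation=cv2.INTER_CUBIC)
cv2.imwrite('pics/sideC.png',a)
E
```

```text
(no output)
```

View pics/sideC.png

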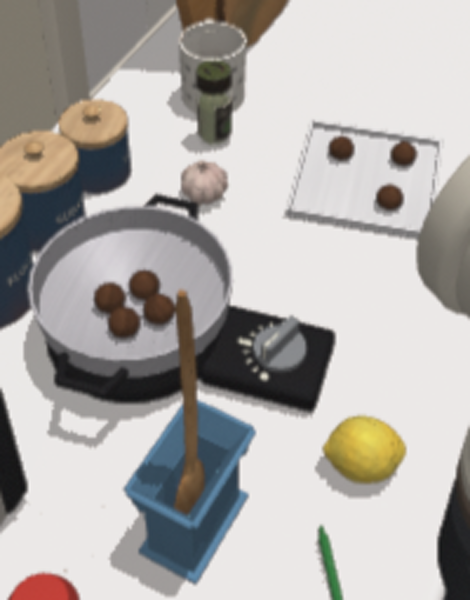

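View pics/scene0.png

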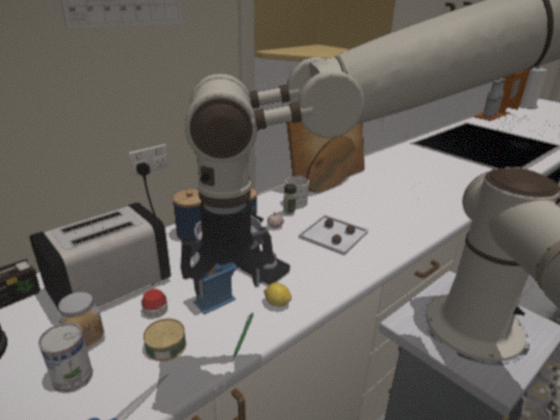

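```bash
cat > m.py <<'E'
from h import *
from scipy.optimize import least_squares
def blobs(W,lo,hi,zlo,zhi,mn=15,im=None):
    m=(W[...,0]>lo[0])&(W[...,0]<hi[0])&(W[...,1]>lo[1])&(W[...,1]<hi[1])&(W[...,2]>zlo)&(W[...,2]<zhi)
    if im is not None: m&=(im.max(-1)<130)&(im[...,0].astype(int)-im[...,2]>15)
    n,l=cv2.connectedComponents(m.astype(np.uint8))
    out=[]
    for i in range(1,n):
        k=l==i
        if k.sum()>=mn:
            w=W[k]; f=lambda p:np.linalg.norm(w-p,axis=1)-.0155
            s=least_squares(f,w.mean(0)-[0,0,.008],loss='soft_l1',f_scale=.002); out.append((s.x,k.sum()))
    return out
def circ(p,r0=None):
    f=lambda q:np.hypot(p[:,0]-q[0],p[:,1]-q[1])-q[2]
    return least_squares(f,[*p.mean(0)[:2],.09],loss='soft_l1',f_scale=.002).x
E
python3 - <<'E'
from m import *
im,d,W,c=snap('side')
print('tray nuts',[(np.round(a,4),k) for a,k in blobs(W,(.39,-.14),(.57,.05),.010,.04,15,im)])
print('pan nuts',[(np.round(a,4),k) for a,k in blobs(W,(.5,.19),(.68,.34),.042,.075,15,im)])
m=(W[...,2]>.082)&(W[...,2]<.09)&(abs(W[...,0]-.59)<.11)&(abs(W[...,1]-.265)<.11)
print('rim',circ(W[m]),m.sum())
g=W[(W[...,2]>.054)&(W[...,2]<.068)&(np.hypot(W[...,0]-.455,W[...,1]-.244)<.04)]
print('grip top',len(g),g.mean(0),g[:,2].max()); cc,s,a=cv2.minAreaRect((g[:,:2]*1000).astype(np.float32)); print(cc,s,a)
b=im.astype(int); hm=(b[...,2]-b[...,0]>30)&(W[...,2]>.098)&(W[...,2]<.109)&(abs(W[...,0]-.455)<.07)&(abs(W[...,1]-.415)<.07)
h=W[hm]; print('holder',len(h),cv2.minAreaRect((h[:,:2]*1000).astype(np.float32)),h[:,2].mean())
r=trace('side','spoon')[0]['mask']; r=cv2.erode(r.astype(np.uint8),np.ones((2,2)))>0
s=W[r]; s=s[(s[:,2]>.1)&np.isfinite(s[:,0])&(np.hypot(s[:,0]-.456,s[:,1]-.415)<.06)]
for z in np.arange(.11,.3,.02):
    q=s[abs(s[:,2]-z)<.01]; print(round(z,2),len(q),np.round(np.median(q,0),4) if len(q) else'')
E
```

```text
tray nuts [(array([ 0.5191, -0.0715,  0.0176]), np.int64(69)), (array([ 0.4492, -0.0951,  0.0176]), np.int64(76)), (array([ 0.4393, -0.0181,  0.0167]), np.int64(81))]
pan nuts [(array([0.5862, 0.2519, 0.0559]), np.int64(243)), (array([0.6075, 0.2803, 0.0555]), np.int64(249))]
rim [0.60133882 0.26222742 0.09250435] 519
grip top 112 [0.45821432 0.24133398 0.05982895] 0.06376770218231709
(458.2794494628906, 239.68479919433594) (46.13133239746094, 12.357035636901855) 77.589599609375
holder 629 ((457.14727783203125, 413.25811767578125), (99.78213500976562, 65.4197006225586), 87.97865295410156) 0.10315189589944561
0.11 27 [0.4564 0.4123 0.1076]
0.13 26 [0.4553 0.4133 0.1308]
0.15 33 [0.4556 0.4133 0.1505]
0.17 33 [0.4548 0.4133 0.1712]
0.19 34 [0.4543 0.4131 0.1916]
0.21 38 [0.4542 0.4143 0.2088]
0.23 39 [0.4537 0.4153 0.2305]
0.25 43 [0.4533 0.4162 0.2498]
0.27 45 [0.4535 0.4171 0.2707]
0.29 47 [0.4538 0.4179 0.2892]
```

Request:
play_rows:
  targets:
    - {"turn": -10}
    - {"turn": -10}
    - {"turn": -2.8}
    - {"x": -1, "y": -4.5}
    - {"x": -1, "y": -5}
    - {"x": -1, "y": -5}
    - {"x": -1, "y": -5}
    - {"x": -1, "y": -5}
    - {"x": -2, "y": -5}
    - {"x": -3, "y": -5, "z": 1}
    - {"x": -3, "y": -5, "z": 1}
    - {"x": -3, "y": -5, "z": 1}
    - {"x": -3, "y": -5, "z": 1}
    - {"x": -3, "y": -5, "z": 1}
    - {"hand": 5.5}
    - {}

```text
invalid input
```

```bash
cat > look.py <<'E'
from m import *
def st():
    o=observe(); R=Ro.from_quat(o['eef_rot']).as_matrix()
    print('t',round(o['time_s'],2),'tcp',np.round(o['ee_pos'],4),'yhead',round(np.degrees(np.arctan2(R[1,1],R[0,1])),2),'z',np.round(R[:,2],3),'open',round(o['opening'],4),'gf',round(o['grip_force'],1),'F',np.round(o['force'],1),'j',np.round(o['joint_pos'],2)); return o
def tray(W,im): return [(np.round(a,4),int(k)) for a,k in blobs(W,(.395,-.135),(.565,.045),.010,.045,15,im)]
def pan(W,im): return [(np.round(a,4),int(k)) for a,k in blobs(W,(.5,.17),(.7,.355),.042,.1,15,im)]
E
python3 - <<'E'
from look import *
st(); im,d,W,c=snap('wrist','w1.png'); print(c['R'].T@-c['t']); print(tray(W,im))
im,d,W,c=snap('side'); print(tray(W,im),pan(W,im))
E
```

```text
t 1.4 tcp [0.2233 0.5299 0.2313] yhead 67.15 z [-0. -0. -1.] open 0.0852 gf 0.0 F [ 1.1 -0.1  0.8] j [ 0.96  0.16  1.6   0.    1.39 -0.21]
[0.14834923 0.56096189 0.3741985 ]
[]
[(array([ 0.5185, -0.0715,  0.0173]), 68), (array([ 0.4494, -0.0944,  0.0171]), 75), (array([ 0.439 , -0.0185,  0.0172]), 80)] [(array([0.5865, 0.2523, 0.056 ]), 245), (array([0.6073, 0.2805, 0.0558]), 246)]
```

View pics/w1.png

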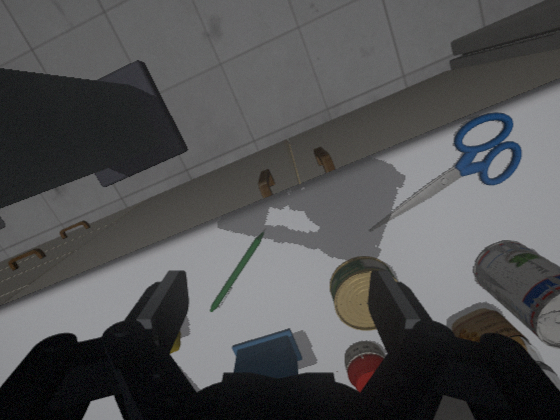

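The wrist picture shows the bare worktop by the start pose, with the pen at (240,270) and the blue holder at (270,350). The arm had not moved because the call was refused. I'll send full rows instead.

Request:
play_rows:
  targets:
    - {"x": 0, "y": 0, "z": 0, "turn": -10, "hand": 8.5}
    - {"x": 0, "y": 0, "z": 0, "turn": -10, "hand": 8.5}
    - {"x": 0, "y": 0, "z": 0, "turn": -2.8, "hand": 8.5}
    - {"x": -1, "y": -4.5, "z": 0, "turn": 0, "hand": 5.5}
    - {"x": -1, "y": -5, "z": 0, "turn": 0, "hand": 5.5}
    - {"x": -1, "y": -5, "z": 0, "turn": 0, "hand": 5.5}
    - {"x": -1, "y": -5, "z": 0, "turn": 0, "hand": 5.5}
    - {"x": -1, "y": -5, "z": 0, "turn": 0, "hand": 5.5}
    - {"x": -2, "y": -5, "z": 0, "turn": 0, "hand": 5.5}
    - {"x": -3, "y": -5, "z": 1, "turn": 0, "hand": 5.5}
    - {"x": -3, "y": -5, "z": 1, "turn": 0, "hand": 5.5}
    - {"x": -3, "y": -5, "z": 1, "turn": 0, "hand": 5.5}
    - {"x": -3, "y": -5, "z": 1, "turn": 0, "hand": 5.5}
    - {"x": -3, "y": -5, "z": 1, "turn": 0, "hand": 5.5}
    - {"x": 0, "y": 0, "z": 0, "turn": 0, "hand": 5.5}
  newtons: 40

```text
time_s: 3.38
ee_pos: [0.4436, -0.0183, 0.1806]
eef_rot: [0.003, 1.0, -0.0, -0.001]
force: [0.0, 0.7, -0.3]
opening: 0.055
grip_force: 0.0
```

```bash
python3 - <<'E'
from look import *
st(); im,d,W,c=snap('wrist','w2.png'); print(c['R'].T@-c['t']); print(tray(W,im))
im,d,W,c=snap('side'); print(tray(W,im),pan(W,im))
E
```

```text
t 3.38 tcp [ 0.4436 -0.0183  0.1806] yhead 89.67 z [-0.001 -0.    -1.   ] open 0.055 gf 0.0 F [ 0.   0.7 -0.3] j [-0.31 -0.15  2.01 -0.    1.28 -1.88]
[ 0.36243608 -0.01844948  0.32362677]
[]
[(array([ 0.519 , -0.0719,  0.0176]), 71), (array([ 0.4496, -0.0946,  0.0176]), 76), (array([ 0.4389, -0.0183,  0.0173]), 81)] [(array([0.5861, 0.2522, 0.0561]), 245), (array([0.6074, 0.2803, 0.0558]), 250)]
```

View pics/w2.png

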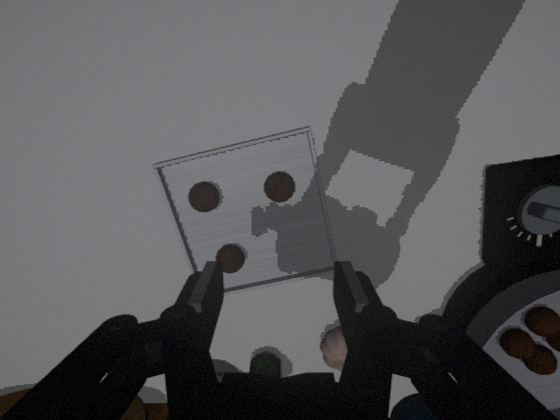

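The wrist picture shows three chestnuts on the tray at (204,197), (279,187) and (230,258). I'll measure them with a colour ratio, since they are in shade.

```bash
sed -i "s/m&=.*/m\&=(im.max(-1)<130)\&(im[...,0]>1.25*im[...,2].astype(float))/" m.py; python3 - <<'E'
from look import *
im,d,W,c=snap('wrist'); print(tray(W,im), W[197,204],W[187,279],W[258,230],im[187,279])
E
```

```text
[(array([ 0.441 , -0.0188,  0.0163]), 177), (array([ 0.4516, -0.0953,  0.0166]), 66), (array([ 0.5207, -0.0719,  0.0162]), 175)] [ 0.44678584 -0.08749512  0.02929587] [ 0.436807   -0.01476195  0.03014639] [ 0.51311841 -0.0658017   0.02825927] [48 40 38]
```

Request:
play_rows:
  targets:
    - {"x": 0.35, "y": 0, "z": 5, "turn": 0, "hand": 4.6}
    - {"x": 0, "y": 0, "z": 5, "turn": 0, "hand": 4.6}
    - {"x": 0, "y": 0, "z": 4, "turn": 0, "hand": 4.6}
    - {"x": 0, "y": 0, "z": 2, "turn": 0, "hand": 4.6}
    - {"x": 0, "y": 0, "z": 1.4, "turn": 0, "hand": 4.6}
    - {"x": 0, "y": 0, "z": 0, "turn": 0, "hand": 4.6}
    - {"x": 0, "y": 0, "z": 0, "turn": 0, "hand": 2}
    - {"x": 0, "y": 0, "z": 0, "turn": 0, "hand": 2}
    - {"x": 0, "y": 0, "z": 0, "turn": 0, "hand": 2}
    - {"x": 0, "y": 0, "z": 0, "turn": 0, "hand": 2}
    - {"x": 0, "y": 0, "z": -2, "turn": 0, "hand": 2}
    - {"x": 0, "y": 0, "z": -4, "turn": 0, "hand": 2}
    - {"x": 0, "y": 0, "z": -5, "turn": 0, "hand": 2}
    - {"x": 0, "y": 0, "z": -4, "turn": 0, "hand": 2}
  newtons: 40

```text
time_s: 5.28
ee_pos: [0.4397, -0.0156, 0.1597]
eef_rot: [0.001, 1.0, -0.0, 0.001]
force: [0.7, -0.7, -0.5]
opening: 0.0282
grip_force: 39.8
```

Request:
play_rows:
  targets:
    - {"x": -2.7, "y": 4.7, "z": 0, "turn": 0, "hand": 2}
    - {"x": -2.7, "y": 4.7, "z": 0, "turn": 0, "hand": 2}
    - {"x": -2.7, "y": 4.7, "z": 0, "turn": 0, "hand": 2}
    - {"x": -2.7, "y": 4.7, "z": 0, "turn": 0, "hand": 2}
    - {"x": -2.7, "y": 4.7, "z": 0, "turn": 0, "hand": 2}
    - {"x": -2.7, "y": 4.7, "z": 0, "turn": 0, "hand": 2}
    - {"x": 0, "y": 0, "z": 3, "turn": 0, "hand": 2}
    - {"x": 0, "y": 0, "z": 3, "turn": 0, "hand": 2}
    - {"x": 0, "y": 0, "z": 2.5, "turn": 0, "hand": 2}
    - {"x": 0, "y": 0, "z": 0, "turn": 0, "hand": 4.6}
    - {"x": 0, "y": 0, "z": 0, "turn": 0, "hand": 4.6}
    - {"x": 0, "y": 0, "z": 0, "turn": 0, "hand": 4.6}
    - {"x": 0, "y": 0, "z": -3, "turn": 0, "hand": 4.6}
    - {"x": 0, "y": 0, "z": -4, "turn": 0, "hand": 4.6}
    - {"x": 0, "y": 0, "z": -3, "turn": 0, "hand": 4.6}
    - {"x": 4, "y": -4, "z": 0, "turn": 0, "hand": 4.6}
    - {"x": 4, "y": -4, "z": 0, "turn": 0, "hand": 4.6}
    - {"x": 4, "y": -4, "z": 0, "turn": 0, "hand": 4.6}
    - {"x": 2, "y": -5, "z": 0, "turn": 0, "hand": 4.6}
    - {"x": 0, "y": -5, "z": 0, "turn": 0, "hand": 4.6}

```text
time_s: 7.78
ee_pos: [0.4606, 0.0456, 0.1735]
eef_rot: [-0.0, 1.0, -0.0, 0.001]
force: [1.4, 0.4, -0.2]
opening: 0.046
grip_force: 0.0
```

```bash
python3 - <<'E'
from look import *
st(); im,d,W,c=snap('wrist','w3.png'); print(tray(W,im),pan(W,im))
im,d,W,c=snap('side','s1.png'); print(tray(W,im),pan(W,im))
E
```

```text
t 7.78 tcp [0.4606 0.0456 0.1735] yhead 90.01 z [ 0.002 -0.    -1.   ] open 0.046 gf 0.0 F [ 1.4  0.4 -0.2] j [-0.16 -0.09  1.97 -0.    1.26 -1.73]
[(array([ 0.4511, -0.0961,  0.0165]), 106), (array([ 0.5198, -0.072 ,  0.0163]), 141)] [(array([0.5927, 0.257 , 0.0588]), 2950)]
[(array([ 0.5189, -0.0715,  0.0172]), 70), (array([ 0.4494, -0.0944,  0.0172]), 74)] [(array([0.5977, 0.2678, 0.0603]), 555)]
```

View pics/w3.png

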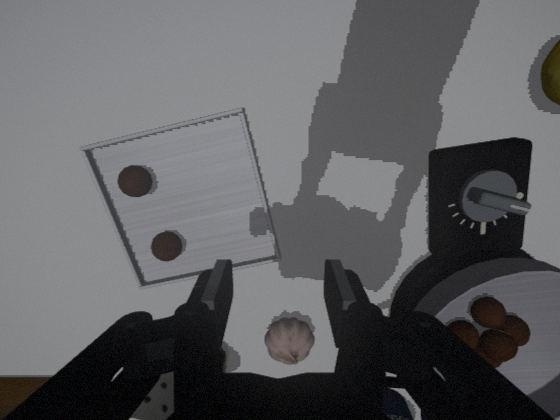

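The wrist picture shows two chestnuts left on the tray at (135,181) and (167,245), near the tray's left edge. The dial pointer is near the dot at (520,197).

Request:
play_rows:
  targets:
    - {"x": 0.4, "y": -4.7, "z": 0, "turn": 0, "hand": 4.2}
    - {"x": 0.4, "y": -4.6, "z": 0, "turn": 0, "hand": 4.2}
    - {"x": 0.4, "y": -4.6, "z": 0, "turn": 0, "hand": 4.2}
    - {"x": 0, "y": 0, "z": 2, "turn": 10, "hand": 4.2}
    - {"x": 0, "y": 0, "z": 2, "turn": 10, "hand": 4.2}
    - {"x": 0, "y": 0, "z": 2, "turn": 10, "hand": 4.2}
    - {"x": 0, "y": 0, "z": 2, "turn": 10, "hand": 4.2}
    - {"x": 0, "y": 0, "z": 2, "turn": 10, "hand": 4.2}
    - {"x": 0, "y": 0, "z": 2, "turn": 10, "hand": 4.2}
    - {"x": 0, "y": 0, "z": 1, "turn": 8, "hand": 4.2}
    - {"x": 0, "y": 0, "z": 2, "turn": 0, "hand": 4.2}
    - {"x": 0, "y": 0, "z": 1.5, "turn": 0, "hand": 4.2}
    - {"x": 0, "y": 0, "z": 0, "turn": 0, "hand": 2}
    - {"x": 0, "y": 0, "z": 0, "turn": 0, "hand": 2}
    - {"x": 0, "y": 0, "z": 0, "turn": 0, "hand": 2}
    - {"x": 0, "y": 0, "z": 0, "turn": 0, "hand": 2}
    - {"x": 0, "y": 0, "z": -2, "turn": 0, "hand": 2}
    - {"x": 0, "y": 0, "z": -4, "turn": 0, "hand": 2}
    - {"x": 0, "y": 0, "z": -5, "turn": 0, "hand": 2}
    - {"x": 0, "y": 0, "z": -4, "turn": 0, "hand": 2}

```text
time_s: 10.38
ee_pos: [0.4496, -0.0925, 0.1596]
eef_rot: [0.56, 0.829, 0.0, 0.001]
force: [-0.3, -0.7, -0.6]
opening: 0.029
grip_force: 39.5
```

Request:
play_rows:
  targets:
    - {"x": 0, "y": 0, "z": 0, "turn": -10, "hand": 2}
    - {"x": 0, "y": 0, "z": 0, "turn": -10, "hand": 2}
    - {"x": 0, "y": 0, "z": 0, "turn": -10, "hand": 2}
    - {"x": 0, "y": 0, "z": 0, "turn": -10, "hand": 2}
    - {"x": 0, "y": 0, "z": 0, "turn": -10, "hand": 2}
    - {"x": 0, "y": 0, "z": 0, "turn": -10, "hand": 2}
    - {"x": 0, "y": 0, "z": 0, "turn": -8, "hand": 2}
    - {"x": -2.2, "y": 5.1, "z": 0, "turn": 0, "hand": 2}
    - {"x": -2.2, "y": 5.1, "z": 0, "turn": 0, "hand": 2}
    - {"x": -2.2, "y": 5.1, "z": 0, "turn": 0, "hand": 2}
    - {"x": -2.2, "y": 5.1, "z": 0, "turn": 0, "hand": 2}
    - {"x": -2.2, "y": 5.1, "z": 0, "turn": 0, "hand": 2}
    - {"x": -2.2, "y": 5.1, "z": 0, "turn": 0, "hand": 2}
    - {"x": -2.2, "y": 5.1, "z": 0, "turn": 0, "hand": 2}
    - {"x": 0, "y": 0, "z": 3, "turn": 0, "hand": 2}
    - {"x": 0, "y": 0, "z": 3, "turn": 0, "hand": 2}
    - {"x": 0, "y": 0, "z": 2, "turn": 0, "hand": 2}
    - {"x": 0, "y": 0, "z": 0, "turn": 0, "hand": 4.6}
    - {"x": 0, "y": 0, "z": 0, "turn": 0, "hand": 4.6}
    - {"x": 0, "y": 0, "z": 0, "turn": 0, "hand": 4.6}

```text
time_s: 12.88
ee_pos: [0.6048, 0.2647, 0.0791]
eef_rot: [0.001, 1.0, 0.0, 0.001]
force: [0.1, 0.0, 0.2]
opening: 0.046
grip_force: 0.0
```

Request:
play_rows:
  targets:
    - {"x": 0, "y": 0, "z": -3, "turn": 0, "hand": 4.6}
    - {"x": 0, "y": 0, "z": -4, "turn": 0, "hand": 4.6}
    - {"x": 0, "y": 0, "z": -3, "turn": 0, "hand": 4.2}
    - {"x": 4, "y": -4, "z": 0, "turn": 0, "hand": 4.2}
    - {"x": 4, "y": -4, "z": 0, "turn": 0, "hand": 4.2}
    - {"x": 2, "y": -5, "z": 0, "turn": 0, "hand": 4.2}
    - {"x": 0, "y": -5, "z": 0, "turn": 0, "hand": 4.2}
    - {"x": 0, "y": -5, "z": 0, "turn": 0, "hand": 4.2}
    - {"x": 0, "y": 0, "z": 0, "turn": 0, "hand": 4.2}

```text
time_s: 14.0
ee_pos: [0.504, 0.0317, 0.1786]
eef_rot: [0.003, 1.0, -0.001, 0.001]
force: [1.2, 0.5, 0.4]
opening: 0.0413
grip_force: 0.0
```

```bash
python3 - <<'E'
from look import *
st(); im,d,W,c=snap('wrist','w4.png'); print(tray(W,im),pan(W,im))
m=(W[...,2]>.011)&(W[...,2]<.017)&(abs(W[...,0]-.48)<.12)&(abs(W[...,1]+.045)<.12)&~((im[...,0]>1.25*im[...,2].astype(float)))
print(np.round(cv2.boxPoints(cv2.minAreaRect((W[m][:,:2]).astype(np.float32))),3),m.sum())
im,d,W,c=snap('side','s2.png'); print(tray(W,im),pan(W,im))
a=cv2.resize(im[215:320,190:335],(696,504),interpolation=cv2.INTER_CUBIC); cv2.imwrite('pics/s2c.png',a[:,:,::-1])
E
```

```text
t 14.0 tcp [0.504  0.0317 0.1786] yhead 89.67 z [ 0.003 -0.001 -1.   ] open 0.0413 gf 0.0 F [1.2 0.5 0.4] j [-0.18  0.02  1.85 -0.    1.27 -1.74]
[(array([ 0.5189, -0.0708,  0.0168]), 47)] [(array([0.5906, 0.2603, 0.0566]), 4776)]
[[ 0.382  0.012]
 [ 0.418 -0.145]
 [ 0.575 -0.109]
 [ 0.539  0.048]] 2970
[(array([ 0.5186, -0.0713,  0.0171]), 71)] [(array([0.5937, 0.2724, 0.0587]), 691)]
```

View pics/s2c.png

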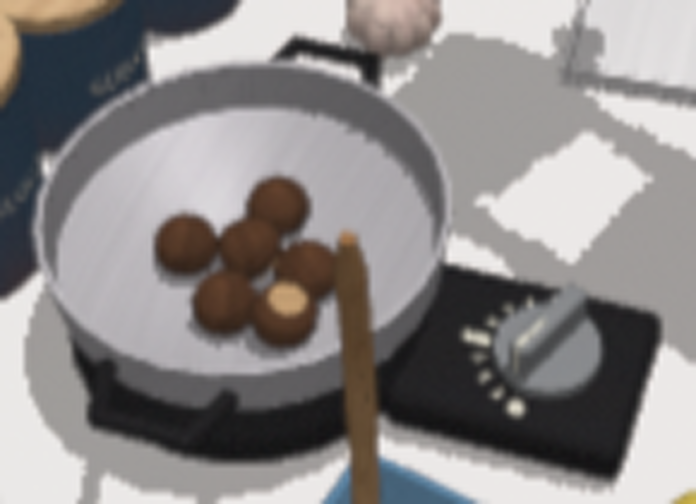

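The crop shows six chestnuts in the pan. The dial's pointer is near the dot at (515,405), and the thick mark at (477,338) lies towards the pan. I'll take the third chestnut now.

Request:
play_rows:
  targets:
    - {"x": -0.5, "y": -5.1, "z": 2, "turn": 0, "hand": 4.6}
    - {"x": -1, "y": -5.2, "z": 2, "turn": 0, "hand": 4.6}
    - {"x": 0, "y": 0, "z": 5, "turn": 0, "hand": 4.6}
    - {"x": 0, "y": 0, "z": 4, "turn": 0, "hand": 4.6}
    - {"x": 0, "y": 0, "z": 2.5, "turn": 0, "hand": 4.6}
    - {"x": 0, "y": 0, "z": 1.5, "turn": 0, "hand": 4.6}
    - {"x": 0, "y": 0, "z": 0, "turn": 0, "hand": 4.6}
    - {"x": 0, "y": 0, "z": 0, "turn": 0, "hand": 2}
    - {"x": 0, "y": 0, "z": 0, "turn": 0, "hand": 2}
    - {"x": 0, "y": 0, "z": 0, "turn": 0, "hand": 2}
    - {"x": 0, "y": 0, "z": 0, "turn": 0, "hand": 2}
    - {"x": 0, "y": 0, "z": -2, "turn": 0, "hand": 2}
    - {"x": 0, "y": 0, "z": -4, "turn": 0, "hand": 2}
    - {"x": 0, "y": 0, "z": -5, "turn": 0, "hand": 2}
    - {"x": 0, "y": 0, "z": -4, "turn": 0, "hand": 2}

```text
time_s: 15.98
ee_pos: [0.5185, -0.0687, 0.1595]
eef_rot: [0.001, 1.0, -0.0, 0.001]
force: [0.5, -0.2, 0.3]
opening: 0.0288
grip_force: 39.7
```

Request:
play_rows:
  targets:
    - {"x": -1.5, "y": 5.3, "z": 0, "turn": 0, "hand": 2}
    - {"x": -1.5, "y": 5.3, "z": 0, "turn": 0, "hand": 2}
    - {"x": -1.5, "y": 5.3, "z": 0, "turn": 0, "hand": 2}
    - {"x": -1.5, "y": 5.4, "z": 0, "turn": 0, "hand": 2}
    - {"x": -1.5, "y": 5.4, "z": 0, "turn": 0, "hand": 2}
    - {"x": -1.5, "y": 5.4, "z": 0, "turn": 0, "hand": 2}
    - {"x": 0, "y": 0, "z": 3, "turn": 0, "hand": 2}
    - {"x": 0, "y": 0, "z": 3, "turn": 0, "hand": 2}
    - {"x": 0, "y": 0, "z": 2, "turn": 0, "hand": 2}
    - {"x": 0, "y": 0, "z": 0, "turn": 0, "hand": 4.6}
    - {"x": 0, "y": 0, "z": 0, "turn": 0, "hand": 4.6}
    - {"x": 0, "y": 0, "z": 0, "turn": 0, "hand": 4.6}
    - {"x": 0, "y": 0, "z": -3, "turn": 0, "hand": 4.6}
    - {"x": 0, "y": 0, "z": -4, "turn": 0, "hand": 4.6}
    - {"x": 0, "y": 0, "z": -3, "turn": 0, "hand": 4}
    - {"x": 5, "y": -0.3, "z": 0, "turn": 0, "hand": 4}
    - {"x": 5, "y": -0.3, "z": 0, "turn": 0, "hand": 4}
    - {"x": 5.1, "y": -0.4, "z": 0, "turn": 0, "hand": 4}

```text
time_s: 18.23
ee_pos: [0.4567, 0.2426, 0.1785]
eef_rot: [0.001, 1.0, 0.0, 0.001]
force: [-0.4, 0.3, 0.6]
opening: 0.04
grip_force: 0.0
```

Request:
play_rows:
  targets:
    - {"x": 0, "y": 0, "z": 0, "turn": 10.2, "hand": 4}
    - {"x": 0, "y": 0, "z": 0, "turn": 10.2, "hand": 4}
    - {"x": 0, "y": 0, "z": 0, "turn": 10.2, "hand": 4}
    - {"x": 0, "y": 0, "z": 0, "turn": 10.2, "hand": 4}
    - {"x": 0, "y": 0, "z": 0, "turn": 10.2, "hand": 4}
    - {"x": 0, "y": 0, "z": 0, "turn": 10.2, "hand": 4}
    - {"x": 0, "y": 0, "z": 0, "turn": 10.2, "hand": 4}
    - {"x": 0, "y": 0, "z": 0, "turn": 10.2, "hand": 4}
    - {"x": 0, "y": 0, "z": 0, "turn": 10.2, "hand": 4}
    - {"x": 0, "y": 0, "z": 0, "turn": 10.2, "hand": 4}
    - {"x": 0, "y": 0, "z": 0, "turn": 0, "hand": 4}

```text
time_s: 19.6
ee_pos: [0.458, 0.2427, 0.1783]
eef_rot: [0.777, 0.63, 0.001, 0.0]
force: [0.6, 0.2, 0.3]
opening: 0.0402
grip_force: 0.0
```

```bash
cat >> look.py <<'E'
def dial(W,c0=(.458,.240)):
    g=W[(W[...,2]>.054)&(W[...,2]<.068)&(np.hypot(W[...,0]-c0[0],W[...,1]-c0[1])<.03)]
    print('grip',len(g),cv2.minAreaRect((g[:,:2]*1000).astype(np.float32)),np.median(g[:,2]))
E
python3 - <<'E'
from look import *
st()
for n in('wrist','side'):
    im,d,W,c=snap(n,n[0]+'5.png'); dial(W); print(tray(W,im),pan(W,im))
E
```

```text
t 19.6 tcp [0.458  0.2427 0.1783] yhead -11.94 z [ 0.002  0.    -1.   ] open 0.0402 gf 0.0 F [0.6 0.2 0.3] j [ 0.25  0.06  1.81 -0.    1.27  0.46]
grip 684 ((460.2107849121094, 239.50833129882812), (45.9639778137207, 11.992852210998535), 76.013427734375) 0.05982043957757774
[] [(array([0.6058, 0.2624, 0.0559]), 7302)]
grip 113 ((458.30108642578125, 240.23927307128906), (46.227169036865234, 11.296791076660156), 77.07286071777344) 0.06027736885805823
[] [(array([0.5993, 0.2686, 0.0573]), 791)]
```

View pics/w5.png

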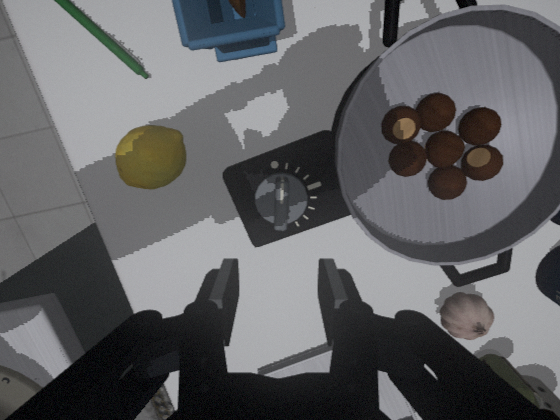

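The picture shows seven chestnuts in the pan around (445,145), and the dial with its bar from (281,180) to (281,230).

Request:
play_rows:
  targets:
    - {"x": -0.24, "y": 0.16, "z": 0, "turn": 1.4, "hand": 4}
    - {"x": 0, "y": 0, "z": 5, "turn": 0, "hand": 4}
    - {"x": 0, "y": 0, "z": 4, "turn": 0, "hand": 4}
    - {"x": 0, "y": 0, "z": 2.5, "turn": 0, "hand": 4}
    - {"x": 0, "y": 0, "z": 1.5, "turn": 0, "hand": 4}
    - {"x": 0, "y": 0, "z": 0.5, "turn": 0, "hand": 4}
    - {"x": 0, "y": 0, "z": 0, "turn": 0, "hand": 0.6}
    - {"x": 0, "y": 0, "z": 0, "turn": 0, "hand": 0.6}
    - {"x": 0, "y": 0, "z": 0, "turn": 0, "hand": 0.6}
    - {"x": 0, "y": 0, "z": 0, "turn": 0, "hand": 0.6}
    - {"x": 0, "y": 0, "z": 0, "turn": 0, "hand": 0.6}

```text
time_s: 21.08
ee_pos: [0.4602, 0.2401, 0.0435]
eef_rot: [0.785, 0.619, 0.001, 0.001]
force: [4.2, -2.2, 5.6]
opening: 0.0108
grip_force: 44.1
```

```bash
python3 - <<'E'
from look import *
st()
im,d,W,c=snap('side')
# roaster heading: pan rim centre again + black base
m=(W[...,2]>.082)&(W[...,2]<.09)&(abs(W[...,0]-.6)<.11)&(abs(W[...,1]-.262)<.11); p=circ(W[m]); print(p,np.degrees(np.arctan2(p[1]-.240,p[0]-.4585)))
E
```

```text
t 21.07 tcp [0.4602 0.2401 0.0435] yhead -13.45 z [ 0.003  0.    -1.   ] open 0.0108 gf 44.1 F [ 4.2 -2.2  5.6] j [ 0.25  0.25  1.9  -0.    0.99  0.48]
[0.60147678 0.26210174 0.0925075 ] 8.787384491184467
```

```bash
python3 - <<'E'
from look import *
for n in('side','wrist'):
    im,d,W,c=snap(n,n[0]+'6.png')
    r=np.hypot(W[...,0]-.459,W[...,1]-.24); near=(r<.06)&(W[...,2]>.015)&(W[...,2]<.045)
    m=near&(im.max(-1)<60); 
    k=cv2.minAreaRect((W[m][:,:2]*1000).astype(np.float32)); print(n,m.sum(),k)
    w=near&(im.min(-1)>150)&(r>.026)&(r<.045)
    nn,l=cv2.connectedComponents(w.astype(np.uint8),connectivity=8)
    for i in range(1,nn):
        q=W[l==i]; t=q.mean(0)-[.459,.24,0]; print(len(q),round(np.degrees(np.arctan2(t[1],t[0])),1),round(np.hypot(t[0],t[1]),4),round(q[:,2].mean(),3))
E
```

```text
side 1020 ((465.62286376953125, 243.98150634765625), (105.44029235839844, 84.51080322265625), 9.7764892578125)
wrist 15702 ((467.367431640625, 240.907470703125), (103.0506591796875, 84.56156158447266), 8.821586608886719)
1 -50.4 0.0357 0.03
1 -156.6 0.0446 0.028
```

Request:
play_rows:
  targets:
    - {"x": 0, "y": 0, "z": 0, "turn": 7.5, "hand": 0.6}
    - {"x": 0, "y": 0, "z": 0, "turn": 7.5, "hand": 0.6}
    - {"x": 0, "y": 0, "z": 0, "turn": 7.5, "hand": 0.6}
    - {"x": 0, "y": 0, "z": 0, "turn": 7.5, "hand": 0.6}
    - {"x": 0, "y": 0, "z": 0, "turn": 7.5, "hand": 0.6}
    - {"x": 0, "y": 0, "z": 0, "turn": 7.5, "hand": 0.6}
    - {"x": 0, "y": 0, "z": 0, "turn": 7.5, "hand": 0.6}
    - {"x": 0, "y": 0, "z": 0, "turn": 7.5, "hand": 0.6}
    - {"x": 0, "y": 0, "z": 0, "turn": 7.5, "hand": 0.6}
    - {"x": 0, "y": 0, "z": 0, "turn": 0, "hand": 0.6}
    - {"x": 0, "y": 0, "z": 0, "turn": 0, "hand": 0.6}

```text
time_s: 22.6
ee_pos: [0.4609, 0.2394, 0.0436]
eef_rot: [0.997, 0.079, 0.002, 0.001]
force: [6.0, -3.3, 3.6]
opening: 0.0108
grip_force: 43.9
```

```bash
python3 - <<'E'
from look import *
st()
E
```

```text
t 22.6 tcp [0.4609 0.2394 0.0436] yhead -80.94 z [ 0.005 -0.001 -1.   ] open 0.0108 gf 43.9 F [ 6.  -3.3  3.6] j [ 0.25  0.25  1.9  -0.    0.99  1.66]
```

Request:
play_rows:
  targets:
    - {"x": 0, "y": 0, "z": 0, "turn": 0, "hand": 4}
    - {"x": 0, "y": 0, "z": 0, "turn": 0, "hand": 4}
    - {"x": 0, "y": 0, "z": 0, "turn": 0, "hand": 4}
    - {"x": 0, "y": 0, "z": -3, "turn": 0, "hand": 4}
    - {"x": 0, "y": 0, "z": -5, "turn": 0, "hand": 4}
    - {"x": 0, "y": 0, "z": -5, "turn": 0, "hand": 4}
    - {"x": 0, "y": 0, "z": -5, "turn": -10, "hand": 4}
    - {"x": 0, "y": 0, "z": -5, "turn": -10, "hand": 4}
    - {"x": 0, "y": 0, "z": -5, "turn": -10, "hand": 4}
    - {"x": 0, "y": 0, "z": -4, "turn": -10, "hand": 4}
    - {"x": 0, "y": 0, "z": 0, "turn": -10, "hand": 4}
    - {"x": 0, "y": 0, "z": 0, "turn": -10, "hand": 4}
    - {"x": 0, "y": 0, "z": 0, "turn": -10, "hand": 4}
    - {"x": 0, "y": 0, "z": 0, "turn": -10.7, "hand": 4}
    - {"x": 2, "y": 0, "z": 0, "turn": 0, "hand": 4}
    - {"x": 0, "y": 0, "z": 0, "turn": 0, "hand": 4}

```text
time_s: 24.6
ee_pos: [0.4582, 0.2606, 0.3617]
eef_rot: [0.708, 0.706, -0.001, -0.0]
force: [0.6, 0.3, 0.3]
opening: 0.04
grip_force: 0.0
```

```bash
cat >> look.py <<'E'
def spoon(W,im,c=(.456,.414),r=.06):
    b=im.astype(float)
    m=(b[...,0]>1.2*b[...,2])&(W[...,2]>.105)&(W[...,2]<.33)&(np.hypot(W[...,0]-c[0],W[...,1]-c[1])<r)
    n,l,s,_=cv2.connectedComponentsWithStats(m.astype(np.uint8)); 
    if n<2: print('no spoon'); return
    m=l==1+np.argmax(s[1:,4]); q=W[m]
    for z in np.arange(.12,.32,.03):
        k=q[abs(q[:,2]-z)<.012]
        if len(k)>4: print(round(z,3),len(k),np.round(np.median(k,0),4),np.round(np.percentile(k,3,0)[:2],4),np.round(np.percentile(k,97,0)[:2],4))
    print('top',np.round(q[q[:,2]>q[:,2].max()-.004].mean(0),4),q[:,2].max())
E
python3 - <<'E'
from look import *
st()
for n in('wrist','side'):
    im,d,W,c=snap(n,n[0]+'7.png'); dial(W); spoon(W,im); print(pan(W,im))
E
```

```text
t 24.6 tcp [0.4582 0.2606 0.3617] yhead -0.16 z [-0.001 -0.    -1.   ] open 0.04 gf 0.0 F [0.6 0.3 0.3] j [ 0.29 -0.02  1.53  0.    1.63  0.29]
grip 265 ((460.1339111328125, 239.3396453857422), (46.045066833496094, 12.284360885620117), 9.075815200805664) 0.05967164907514067
0.12 27 [0.4608 0.4054 0.1205] [0.4563 0.4047] [0.4642 0.4079]
0.15 35 [0.4598 0.4047 0.1494] [0.4567 0.4042] [0.4638 0.4068]
0.18 57 [0.4597 0.4049 0.1813] [0.4557 0.4042] [0.4634 0.4066]
0.21 99 [0.4596 0.4058 0.2108] [0.4549 0.4048] [0.4637 0.4092]
0.24 144 [0.4589 0.407  0.2409] [0.4544 0.406 ] [0.4633 0.4098]
0.27 14 [0.4582 0.4075 0.2589] [0.4558 0.4072] [0.4607 0.408 ]
top [0.4581 0.4076 0.2586] 0.26100648157551304
[(array([0.5882, 0.2676, 0.0609]), 1427), (array([0.6366, 0.27  , 0.0469]), 315), (array([0.6369, 0.2383, 0.0499]), 309)]
grip 121 ((458.33392333984375, 239.37725830078125), (44.77560806274414, 12.980438232421875), 9.833524703979492) 0.060178965130975065
0.12 35 [0.4564 0.4135 0.1205] [0.4541 0.4098] [0.4605 0.4151]
0.15 41 [0.4555 0.4132 0.1507] [0.4531 0.4095] [0.4605 0.4149]
0.18 48 [0.4555 0.4138 0.1807] [0.4526 0.4091] [0.4605 0.4153]
0.21 54 [0.4545 0.4144 0.2101] [0.4522 0.4085] [0.4607 0.4163]
0.24 61 [0.4549 0.4156 0.2401] [0.4516 0.411 ] [0.4609 0.4174]
0.27 60 [0.454  0.4176 0.2706] [0.451  0.4136] [0.4591 0.4195]
0.3 46 [0.4546 0.4175 0.2954] [0.4519 0.4133] [0.4588 0.4195]
top [0.4559 0.4164 0.3014] 0.3033444908645064
[(array([0.5963, 0.2706, 0.0586]), 819)]
```

View pics/w7.png

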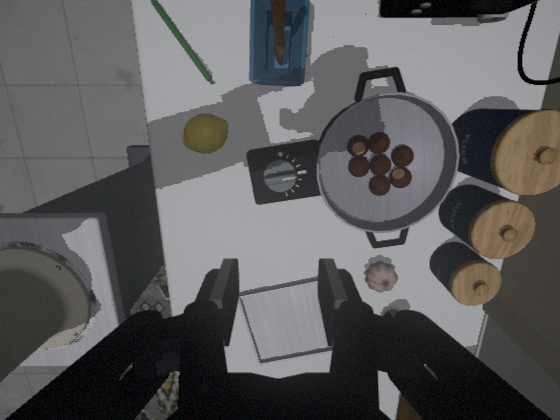

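The picture shows the dial pointing at the pan from (281,177), with all seven chestnuts in the pan at (380,160). The spoon stands in the holder at (280,40). I'll go for the spoon.

Request:
play_rows:
  targets:
    - {"x": 5, "y": 0, "z": 0, "turn": 0, "hand": 5}
    - {"x": 5, "y": 0, "z": 0, "turn": 0, "hand": 5}
    - {"x": 5.2, "y": -0.1, "z": 0, "turn": 0, "hand": 5}
    - {"x": 0, "y": 0, "z": 0, "turn": 0, "hand": 5}
    - {"x": 0, "y": 0, "z": 3, "turn": 0, "hand": 5}
    - {"x": 0, "y": 0, "z": 4, "turn": 0, "hand": 5}
    - {"x": 0, "y": 0, "z": 3, "turn": 0, "hand": 5}
    - {"x": 0, "y": 0, "z": 2.2, "turn": 0, "hand": 5}
    - {"x": 0, "y": 0, "z": 0, "turn": 0, "hand": 5}
    - {"x": 0, "y": 0, "z": 0, "turn": 0, "hand": 0.6}
    - {"x": 0, "y": 0, "z": 0, "turn": 0, "hand": 0.6}
    - {"x": 0, "y": 0, "z": 0, "turn": 0, "hand": 0.6}
    - {"x": 0, "y": 0, "z": 0, "turn": 0, "hand": 0.6}
    - {"x": 0, "y": 0, "z": 0, "turn": 0, "hand": 0.6}
    - {"x": 0, "y": 0, "z": 0, "turn": 0, "hand": 0.6}
  newtons: 90

```text
time_s: 26.58
ee_pos: [0.4591, 0.4124, 0.2422]
eef_rot: [0.709, 0.706, 0.001, 0.0]
force: [-0.4, 0.3, 6.0]
opening: 0.0103
grip_force: 88.1
```

```bash
python3 - <<'E'
from look import *
st()
im,d,W,c=snap('side','s8.png'); spoon(W,im)
E
```

```text
t 26.57 tcp [0.4591 0.4124 0.2422] yhead -0.24 z [ 0.003  0.001 -1.   ] open 0.0103 gf 88.1 F [-0.4  0.3  6. ] j [ 0.54  0.26  1.46 -0.    1.42  0.54]
0.12 36 [0.4582 0.4138 0.1196] [0.4552 0.4113] [0.4627 0.4154]
0.15 40 [0.4574 0.4134 0.1484] [0.4548 0.4108] [0.4614 0.4154]
0.18 41 [0.4562 0.4137 0.1804] [0.4536 0.4105] [0.4619 0.4151]
0.21 55 [0.4555 0.4142 0.2111] [0.4529 0.41  ] [0.4618 0.4162]
0.24 34 [0.4579 0.4169 0.2413] [0.4508 0.4141] [0.4632 0.4232]
0.27 42 [0.4584 0.418  0.2712] [0.4544 0.4149] [0.4639 0.4197]
0.3 25 [0.4576 0.4189 0.2938] [0.4493 0.408 ] [0.4655 0.429 ]
top [0.4499 0.4292 0.3177] 0.31858535987050923
```

Request:
play_rows:
  targets:
    - {"x": 0, "y": 0, "z": -2, "turn": 0, "hand": 0.6}
    - {"x": 0, "y": 0, "z": -3, "turn": 0, "hand": 0.6}
    - {"x": 0, "y": 0, "z": -3, "turn": 0, "hand": 0.6}
    - {"x": 0, "y": 0, "z": -3, "turn": 0, "hand": 0.6}
    - {"x": 0, "y": 0, "z": -3, "turn": 0, "hand": 0.6}
    - {"x": 0, "y": 0, "z": -3, "turn": 0, "hand": 0.6}
    - {"x": 0, "y": 0, "z": 0, "turn": 0, "hand": 0.6}
    - {"x": -3, "y": 2.8, "z": 0, "turn": 0, "hand": 0.6}
    - {"x": -3, "y": 2.8, "z": 0, "turn": 0, "hand": 0.6}
    - {"x": -3, "y": 2.8, "z": 0, "turn": 0, "hand": 0.6}
    - {"x": -3, "y": 2.9, "z": 0, "turn": 0, "hand": 0.6}
    - {"x": -3, "y": 2.9, "z": 0, "turn": 0, "hand": 0.6}
    - {"x": 0, "y": 0, "z": 0, "turn": 0, "hand": 0.6}
    - {"x": 0, "y": 0, "z": 0, "turn": 0, "hand": 0.6}

```text
time_s: 28.38
ee_pos: [0.5991, 0.2617, 0.4093]
eef_rot: [0.709, 0.706, -0.001, -0.001]
force: [-0.0, 0.7, -0.9]
opening: 0.0106
grip_force: 87.8
```

```bash
cat >> look.py <<'E'
def held(W,im,o,dz=.25):
    p=o['ee_pos']; b=im.astype(float)
    m=(b[...,0]>1.25*b[...,2])&(W[...,2]>p[2]-.32)&(W[...,2]<p[2]-.01)&(np.hypot(W[...,0]-p[0],W[...,1]-p[1])<.07)&(W[...,2]>.075)
    n,l,s,_=cv2.connectedComponentsWithStats(m.astype(np.uint8)); m=l==1+np.argmax(s[1:,4]); q=W[m]
    print('spoon pts',len(q),'bottom z',q[:,2].min(), 'rel to tcp')
    for z in np.arange(q[:,2].min()+.01,p[2],.03):
        k=q[abs(q[:,2]-z)<.01]
        if len(k)>4: print(round(z-p[2],3),len(k),np.round(np.median(k,0)[:2]-p[:2],4),np.round(np.percentile(k,3,0)[:2]-p[:2],4),np.round(np.percentile(k,97,0)[:2]-p[:2],4))
E
python3 - <<'E'
from look import *
o=st()
for n in('side','scene','wrist'):
    im,d,W,c=snap(n,n[:2]+'9.png'); print(n); held(W,im,o)
E
```

```text
t 28.38 tcp [0.5991 0.2617 0.4093] yhead -0.24 z [-0.002  0.    -1.   ] open 0.0106 gf 87.8 F [-0.   0.7 -0.9] j [0.23 0.33 1.05 0.   1.76 0.23]
side
spoon pts 636 bottom z 0.18399128067406237 rel to tcp
-0.215 49 [-0.0031  0.0133] [-0.0071  0.0024] [0.0022 0.0209]
-0.185 111 [-0.0045  0.0114] [-0.0082 -0.0048] [0.0026 0.0214]
-0.155 64 [-0.0007  0.0023] [-0.0037 -0.0081] [0.0044 0.0102]
-0.125 40 [-0.0017  0.0014] [-0.0047 -0.0023] [0.0025 0.0039]
-0.095 41 [-0.003   0.0005] [-0.0052 -0.0028] [0.0013 0.0026]
-0.065 52 [-0.0033  0.0011] [-0.0065 -0.0034] [0.0019 0.0037]
-0.035 58 [-0.0036  0.002 ] [-0.0064 -0.0029] [0.002 0.004]
-0.005 19 [-0.0039  0.0029] [-0.0064 -0.0027] [0.0027 0.0043]
scene
spoon pts 521 bottom z 0.1741527108579625 rel to tcp
-0.225 47 [0.001  0.0087] [-0.0038 -0.0045] [0.0063 0.0203]
-0.195 92 [-0.0025  0.0087] [-0.0064 -0.0153] [0.0048 0.024 ]
-0.165 66 [0.0008 0.0039] [-0.0041 -0.0096] [0.0059 0.0159]
-0.135 25 [-0.0007  0.0014] [-0.0044 -0.0059] [0.0032 0.0047]
-0.105 30 [-0.0003  0.0014] [-0.0042 -0.0027] [0.0044 0.0044]
-0.075 31 [-0.0014  0.0013] [-0.0055 -0.0037] [0.004  0.0041]
-0.045 40 [-0.0017  0.0015] [-0.0043 -0.0044] [0.0039 0.0054]
-0.015 27 [-0.0014  0.0018] [-0.0053 -0.0034] [0.0037 0.006 ]
wrist
spoon pts 951 bottom z 0.17533614584769003 rel to tcp
-0.194 46 [0.0001 0.0194] [-0.0064  0.0036] [0.0044 0.0237]
-0.164 154 [0.0011 0.0082] [-0.004  -0.0006] [0.005  0.0167]
-0.134 55 [0.0019 0.0028] [-0.0018  0.0005] [0.0055 0.0035]
-0.104 71 [0.0017 0.0022] [-0.0024  0.0005] [0.005  0.0029]
-0.074 77 [0.0015 0.0023] [-0.0029  0.0001] [0.0052 0.0029]
-0.044 109 [0.0008 0.003 ] [-0.0032  0.001 ] [0.0047 0.0037]
-0.014 143 [0.0007 0.004 ] [-0.0037  0.0009] [0.005  0.0047]
```

View pics/si9.png

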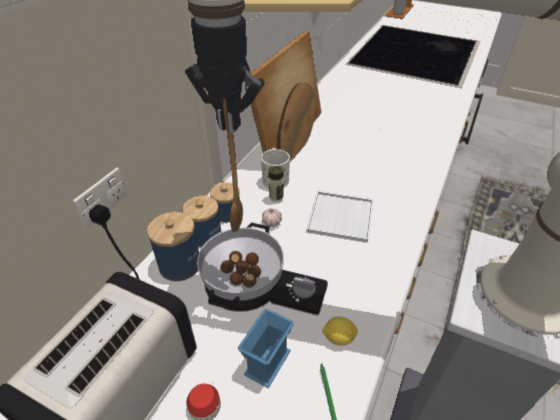

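The spoon hangs almost upright over the pan. The side view shows its bowl at (237,215) above the rim, all chestnuts around (242,268), and the empty holder at (265,345).

Request:
play_rows:
  targets:
    - {"x": -0.2, "y": 3, "z": 0, "turn": 0, "hand": 0.6}
    - {"x": -0.2, "y": 2.9, "z": 0, "turn": 0, "hand": 0.6}
    - {"x": 0, "y": 0, "z": 0, "turn": 0, "hand": 0.6}
    - {"x": 0, "y": 0, "z": 3, "turn": 0, "hand": 0.6}
    - {"x": 0, "y": 0, "z": 3, "turn": 0, "hand": 0.6}
    - {"x": 0, "y": 0, "z": 3, "turn": 0, "hand": 0.6}
    - {"x": 0, "y": 0, "z": 1.7, "turn": 0, "hand": 0.6}
    - {"x": 0, "y": 0, "z": 1, "turn": 0, "hand": 0.6}
    - {"x": 0, "y": 0, "z": 0, "turn": 0, "hand": 0.6}
    - {"x": 0, "y": -0.6, "z": 0.3, "turn": 0, "hand": 0.6}
    - {"x": 0, "y": -0.6, "z": 0.3, "turn": 0, "hand": 0.6}
    - {"x": 0, "y": -0.6, "z": 0.3, "turn": 0, "hand": 0.6}
    - {"x": 0, "y": -0.6, "z": 0.3, "turn": 0, "hand": 0.6}
    - {"x": 0, "y": -0.6, "z": 0.2, "turn": 0, "hand": 0.6}
    - {"x": 0, "y": -0.6, "z": 0.2, "turn": 0, "hand": 0.6}
    - {"x": 0, "y": 0, "z": 0, "turn": 0, "hand": 0.6}

```text
time_s: 30.52
ee_pos: [0.6219, 0.2574, 0.277]
eef_rot: [0.709, 0.706, -0.0, -0.0]
force: [-0.1, -0.4, -0.5]
opening: 0.011
grip_force: 88.1
```

```bash
python3 - <<'E'
from look import *
o=st()
im,d,W,c=snap('side','s10.png'); held(W,im,o)
a=cv2.resize(im[150:320,180:340],(560,595),interpolation=cv2.INTER_CUBIC); cv2.imwrite('pics/s10c.png',a[:,:,::-1])
E
```

```text
t 30.52 tcp [0.6219 0.2574 0.277 ] yhead -0.23 z [-0.001 -0.    -1.   ] open 0.011 gf 88.1 F [-0.1 -0.4 -0.5] j [0.21 0.39 1.23 0.   1.52 0.22]
spoon pts 422 bottom z 0.07501802508328637 rel to tcp
-0.192 73 [-0.005   0.0114] [-0.0077 -0.003 ] [0.0021 0.0215]
-0.162 70 [-0.0015  0.0031] [-0.0053 -0.0113] [0.0033 0.0146]
-0.132 29 [-0.0017  0.0012] [-0.0041 -0.0038] [0.0028 0.0034]
-0.102 25 [-0.0026  0.0014] [-0.0059 -0.0023] [0.0014 0.0032]
-0.072 37 [-0.003   0.0004] [-0.0055 -0.0039] [0.0021 0.0026]
-0.042 37 [-0.004   0.0017] [-0.0062 -0.0037] [0.0022 0.0042]
-0.012 23 [-0.0042  0.0025] [-0.0061 -0.0035] [0.0011 0.0049]
```

View pics/s10c.png

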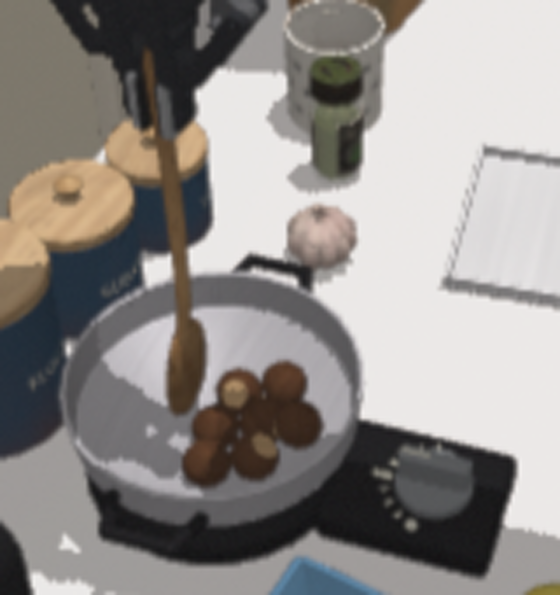

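The spoon is in the pan at (182,395) with its tip near the floor. All seven chestnuts lie around (255,425), so I can start stirring.

Request:
play_rows:
  targets:
    - {"x": -0.69, "y": -0.11, "z": 0.2, "turn": 0, "hand": 0.6}
    - {"x": -0.63, "y": -0.32, "z": 0, "turn": 0, "hand": 0.6}
    - {"x": -0.5, "y": -0.5, "z": 0, "turn": 0, "hand": 0.6}
    - {"x": -0.32, "y": -0.63, "z": 0, "turn": 0, "hand": 0.6}
    - {"x": -0.11, "y": -0.69, "z": 0, "turn": 0, "hand": 0.6}
    - {"x": 0.11, "y": -0.69, "z": 0, "turn": 0, "hand": 0.6}
    - {"x": 0.32, "y": -0.63, "z": 0, "turn": 0, "hand": 0.6}
    - {"x": 0.5, "y": -0.5, "z": 0, "turn": 0, "hand": 0.6}
    - {"x": 0.63, "y": -0.32, "z": 0, "turn": 0, "hand": 0.6}
    - {"x": 0.69, "y": -0.11, "z": 0, "turn": 0, "hand": 0.6}
    - {"x": 0.69, "y": 0.11, "z": 0, "turn": 0, "hand": 0.6}
    - {"x": 0.63, "y": 0.32, "z": 0, "turn": 0, "hand": 0.6}
    - {"x": 0.5, "y": 0.5, "z": 0, "turn": 0, "hand": 0.6}
    - {"x": 0.32, "y": 0.63, "z": 0, "turn": 0, "hand": 0.6}
    - {"x": 0.11, "y": 0.69, "z": 0, "turn": 0, "hand": 0.6}
    - {"x": -0.11, "y": 0.69, "z": 0, "turn": 0, "hand": 0.6}
    - {"x": -0.32, "y": 0.63, "z": 0, "turn": 0, "hand": 0.6}
    - {"x": -0.5, "y": 0.5, "z": 0, "turn": 0, "hand": 0.6}
    - {"x": -0.63, "y": 0.32, "z": 0, "turn": 0, "hand": 0.6}
    - {"x": -0.69, "y": 0.11, "z": 0, "turn": 0, "hand": 0.6}

```text
time_s: 33.08
ee_pos: [0.6229, 0.2566, 0.2753]
eef_rot: [0.709, 0.705, -0.0, 0.0]
force: [-0.2, -0.2, -0.9]
opening: 0.0108
grip_force: 88.1
```

```bash
python3 - <<'E'
from look import *
o=st()
im,d,W,c=snap('side','s11.png'); held(W,im,o)
im,d,W,c=snap('scene'); held(W,im,o)
E
```

```text
t 33.08 tcp [0.6229 0.2566 0.2753] yhead -0.26 z [ 0. -0. -1.] open 0.0108 gf 88.1 F [-0.2 -0.2 -0.9] j [ 0.21  0.39  1.23 -0.    1.52  0.22]
spoon pts 417 bottom z 0.07515879518072166 rel to tcp
-0.19 77 [-0.0045  0.0128] [-0.008  -0.0047] [0.0033 0.0226]
-0.16 61 [-0.0013  0.0038] [-0.0051 -0.0089] [0.0028 0.0141]
-0.13 29 [-0.0028  0.0016] [-0.0053 -0.0032] [0.0024 0.0032]
-0.1 27 [-0.0029  0.0007] [-0.005  -0.0015] [0.0017 0.003 ]
-0.07 37 [-0.0032  0.0009] [-0.0064 -0.0039] [0.0013 0.0031]
-0.04 43 [-0.0042  0.0018] [-0.0064 -0.0038] [0.0018 0.0036]
-0.01 18 [-0.0041  0.0026] [-0.0066 -0.0007] [0.001  0.0049]
spoon pts 330 bottom z 0.07522031503510551 rel to tcp
-0.19 79 [-0.0013  0.0073] [-0.0061 -0.011 ] [0.0048 0.0222]
-0.16 38 [0.0008 0.0028] [-0.0026 -0.0094] [0.0048 0.0133]
-0.13 26 [0.0005 0.0002] [-0.0028 -0.0045] [0.0069 0.0034]
-0.1 25 [-0.0004 -0.0008] [-0.0033 -0.0053] [0.0036 0.0025]
-0.07 24 [-0.0011 -0.0008] [-0.0045 -0.0052] [0.0038 0.0032]
-0.04 28 [-0.0013  0.0004] [-0.0042 -0.0048] [0.0026 0.0036]
-0.01 13 [-0.0018  0.0015] [-0.0053 -0.0024] [0.0056 0.0046]
```

Stable. Two more rounds, plus a short overrun.

Request:
play_rows:
  targets:
    - {"x": -0.69, "y": -0.11, "z": 0, "turn": 0, "hand": 0.6}
    - {"x": -0.63, "y": -0.32, "z": 0, "turn": 0, "hand": 0.6}
    - {"x": -0.5, "y": -0.5, "z": 0, "turn": 0, "hand": 0.6}
    - {"x": -0.32, "y": -0.63, "z": 0, "turn": 0, "hand": 0.6}
    - {"x": -0.11, "y": -0.69, "z": 0, "turn": 0, "hand": 0.6}
    - {"x": 0.11, "y": -0.69, "z": 0, "turn": 0, "hand": 0.6}
    - {"x": 0.32, "y": -0.63, "z": 0, "turn": 0, "hand": 0.6}
    - {"x": 0.5, "y": -0.5, "z": 0, "turn": 0, "hand": 0.6}
    - {"x": 0.63, "y": -0.32, "z": 0, "turn": 0, "hand": 0.6}
    - {"x": 0.69, "y": -0.11, "z": 0, "turn": 0, "hand": 0.6}
    - {"x": 0.69, "y": 0.11, "z": 0, "turn": 0, "hand": 0.6}
    - {"x": 0.63, "y": 0.32, "z": 0, "turn": 0, "hand": 0.6}
    - {"x": 0.5, "y": 0.5, "z": 0, "turn": 0, "hand": 0.6}
    - {"x": 0.32, "y": 0.63, "z": 0, "turn": 0, "hand": 0.6}
    - {"x": 0.11, "y": 0.69, "z": 0, "turn": 0, "hand": 0.6}
    - {"x": -0.11, "y": 0.69, "z": 0, "turn": 0, "hand": 0.6}
    - {"x": -0.32, "y": 0.63, "z": 0, "turn": 0, "hand": 0.6}
    - {"x": -0.5, "y": 0.5, "z": 0, "turn": 0, "hand": 0.6}
    - {"x": -0.63, "y": 0.32, "z": 0, "turn": 0, "hand": 0.6}
    - {"x": -0.69, "y": 0.11, "z": 0, "turn": 0, "hand": 0.6}

```text
time_s: 35.67
ee_pos: [0.6228, 0.2566, 0.2753]
eef_rot: [0.709, 0.705, -0.0, 0.0]
force: [-0.6, -0.2, -0.3]
opening: 0.0107
grip_force: 88.1
```

Request:
play_rows:
  targets:
    - {"x": -0.69, "y": -0.11, "z": 0, "turn": 0, "hand": 0.6}
    - {"x": -0.63, "y": -0.32, "z": 0, "turn": 0, "hand": 0.6}
    - {"x": -0.5, "y": -0.5, "z": 0, "turn": 0, "hand": 0.6}
    - {"x": -0.32, "y": -0.63, "z": 0, "turn": 0, "hand": 0.6}
    - {"x": -0.11, "y": -0.69, "z": 0, "turn": 0, "hand": 0.6}
    - {"x": 0.11, "y": -0.69, "z": 0, "turn": 0, "hand": 0.6}
    - {"x": 0.32, "y": -0.63, "z": 0, "turn": 0, "hand": 0.6}
    - {"x": 0.5, "y": -0.5, "z": 0, "turn": 0, "hand": 0.6}
    - {"x": 0.63, "y": -0.32, "z": 0, "turn": 0, "hand": 0.6}
    - {"x": 0.69, "y": -0.11, "z": 0, "turn": 0, "hand": 0.6}
    - {"x": 0.69, "y": 0.11, "z": 0, "turn": 0, "hand": 0.6}
    - {"x": 0.63, "y": 0.32, "z": 0, "turn": 0, "hand": 0.6}
    - {"x": 0.5, "y": 0.5, "z": 0, "turn": 0, "hand": 0.6}
    - {"x": 0.32, "y": 0.63, "z": 0, "turn": 0, "hand": 0.6}
    - {"x": 0.11, "y": 0.69, "z": 0, "turn": 0, "hand": 0.6}
    - {"x": -0.11, "y": 0.69, "z": 0, "turn": 0, "hand": 0.6}
    - {"x": -0.32, "y": 0.63, "z": 0, "turn": 0, "hand": 0.6}
    - {"x": -0.5, "y": 0.5, "z": 0, "turn": 0, "hand": 0.6}
    - {"x": -0.63, "y": 0.32, "z": 0, "turn": 0, "hand": 0.6}
    - {"x": -0.69, "y": 0.11, "z": 0, "turn": 0, "hand": 0.6}

```text
time_s: 38.17
ee_pos: [0.6228, 0.2567, 0.2753]
eef_rot: [0.709, 0.705, -0.0, -0.0]
force: [0.2, 0.3, 0.0]
opening: 0.0107
grip_force: 88.1
```

Request:
play_rows:
  targets:
    - {"x": -0.69, "y": -0.11, "z": 0, "turn": 0, "hand": 0.6}
    - {"x": -0.63, "y": -0.32, "z": 0, "turn": 0, "hand": 0.6}
    - {"x": -0.5, "y": -0.5, "z": 0, "turn": 0, "hand": 0.6}
    - {"x": 0, "y": 0, "z": 0, "turn": 0, "hand": 0.6}
    - {"x": 0, "y": 0, "z": -2, "turn": 0, "hand": 0.6}
    - {"x": 0, "y": 0, "z": -3, "turn": 0, "hand": 0.6}
    - {"x": 0, "y": 0, "z": -3, "turn": 0, "hand": 0.6}
    - {"x": 0, "y": 0, "z": -3, "turn": 0, "hand": 0.6}
    - {"x": 0, "y": 0, "z": -3, "turn": 0, "hand": 0.6}
    - {"x": 0, "y": 0, "z": 0, "turn": 0, "hand": 0.6}

```text
time_s: 39.42
ee_pos: [0.6143, 0.2395, 0.4201]
eef_rot: [0.709, 0.706, 0.003, 0.002]
force: [-0.4, -1.1, -1.1]
opening: 0.0109
grip_force: 88.1
```

```bash
python3 - <<'E'
from look import *
o=st()
for n in('side','scene','wrist'):
    im,d,W,c=snap(n,n[:2]+'12.png'); print(n); held(W,im,o); print(pan(W,im))
    b=im.astype(int)
    hm=(b[...,2]-b[...,0]>0.2*b[...,2])&(W[...,2]>.098)&(W[...,2]<.109)&(abs(W[...,0]-.457)<.07)&(abs(W[...,1]-.413)<.07); h=W[hm]
    if len(h)>20: print('holder',len(h),cv2.minAreaRect((h[:,:2]*1000).astype(np.float32)))
E
```

```text
t 39.42 tcp [0.6143 0.2395 0.4201] yhead -0.23 z [ 0.008  0.002 -1.   ] open 0.0109 gf 88.1 F [-0.4 -1.1 -1.1] j [0.19 0.34 1.02 0.   1.78 0.19]
side
spoon pts 654 bottom z 0.1908732317578 rel to tcp
-0.219 43 [0.0002 0.0134] [-0.0039  0.0018] [0.0054 0.021 ]
-0.189 102 [-0.0028  0.0134] [-0.0063 -0.0033] [0.0044 0.0229]
-0.159 72 [0.0005 0.0032] [-0.0031 -0.0078] [0.0058 0.0139]
-0.129 36 [-0.0013  0.0011] [-0.0034 -0.0021] [0.0039 0.004 ]
-0.099 46 [-0.0016  0.0009] [-0.0048 -0.0032] [0.0028 0.0036]
-0.069 51 [-0.0026  0.0011] [-0.0051 -0.0036] [0.0024 0.0031]
-0.039 57 [-0.0033  0.0019] [-0.0063 -0.0035] [0.0022 0.004 ]
-0.009 30 [-0.0027  0.0027] [-0.0068 -0.0008] [0.0022 0.0051]
[(array([0.602 , 0.2798, 0.0601]), 850)]
holder 684 ((457.12591552734375, 413.2119140625), (99.14276123046875, 65.30322265625), 87.06078338623047)
scene
spoon pts 519 bottom z 0.18078226820434593 rel to tcp
-0.229 41 [0.0023 0.0089] [-0.0007 -0.0042] [0.0068 0.0189]
-0.199 93 [-0.0019  0.0076] [-0.0068 -0.0157] [0.0062 0.0232]
-0.169 65 [0.0009 0.0038] [-0.0026 -0.0131] [0.0064 0.0167]
-0.139 30 [0.0008 
[... 609 characters left out ...]
045 0.0164]
-0.14 44 [0.0021 0.0019] [-0.0023 -0.0008] [0.0049 0.0027]
-0.11 49 [0.0003 0.0016] [-0.003  0.   ] [0.004  0.0021]
-0.08 51 [0.0002 0.0013] [-0.0028 -0.0008] [0.0045 0.0021]
-0.05 84 [-0.0005  0.002 ] [-0.0041 -0.0004] [0.0044 0.0028]
-0.02 189 [0.     0.0031] [-0.0044 -0.    ] [0.0043 0.0042]
[(array([0.6306, 0.3079, 0.0545]), 179), (array([0.6033, 0.2957, 0.048 ]), 262), (array([0.642 , 0.2796, 0.0493]), 158), (array([0.579 , 0.2791, 0.0494]), 194), (array([0.5651, 0.2532, 0.05  ]), 113), (array([0.6441, 0.2481, 0.0493]), 140), (array([0.5891, 0.2291, 0.0493]), 205)]
holder 1105 ((458.7560729980469, 404.8719787597656), (81.92301177978516, 64.40975189208984), 87.14019775390625)
```

Request:
play_rows:
  targets:
    - {"x": 2.9, "y": -2.6, "z": 0, "turn": 0, "hand": 0.6}
    - {"x": 2.9, "y": -2.6, "z": 0, "turn": 0, "hand": 0.6}
    - {"x": 2.9, "y": -2.6, "z": 0, "turn": 0, "hand": 0.6}
    - {"x": 2.8, "y": -2.6, "z": 0, "turn": 0, "hand": 0.6}
    - {"x": 2.8, "y": -2.6, "z": 0, "turn": 0, "hand": 0.6}
    - {"x": 2.8, "y": -2.6, "z": 0, "turn": 0, "hand": 0.6}
    - {"x": 0, "y": 0, "z": 0, "turn": 0, "hand": 0.6}
    - {"x": 0, "y": 0, "z": 0, "turn": 0, "hand": 0.6}
    - {"x": 0, "y": 0, "z": 3, "turn": 0, "hand": 0.6}
    - {"x": 0, "y": 0, "z": 2, "turn": 0, "hand": 0.6}
    - {"x": 0, "y": 0, "z": 1, "turn": 0, "hand": 0.6}
    - {"x": 0, "y": 0, "z": 0, "turn": 0, "hand": 0.6}

```text
time_s: 41.08
ee_pos: [0.4583, 0.4101, 0.3544]
eef_rot: [0.709, 0.705, -0.001, -0.0]
force: [-0.2, -0.2, -1.1]
opening: 0.0108
grip_force: 88.1
```

```bash
python3 - <<'E'
from look import *
o=st()
for n in('side','scene'):
    im,d,W,c=snap(n,n[:2]+'13.png'); print(n); held(W,im,o)
    if n=='side': cv2.imwrite('pics/s13c.png',cv2.resize(im[200:400,180:340],(480,600),interpolation=cv2.INTER_CUBIC)[:,:,::-1])
E
```

```text
t 41.08 tcp [0.4583 0.4101 0.3544] yhead -0.31 z [-0.001 -0.001 -1.   ] open 0.0108 gf 88.1 F [-0.2 -0.2 -1.1] j [ 0.53  0.22  1.29 -0.    1.64  0.54]
side
spoon pts 668 bottom z 0.13353607367077533 rel to tcp
-0.211 43 [-0.0025  0.0148] [-0.0068  0.0039] [0.0028 0.0219]
-0.181 122 [-0.0038  0.0098] [-0.0075 -0.0106] [0.0028 0.0204]
-0.151 51 [-0.0001  0.0019] [-0.0036 -0.005 ] [0.0046 0.0057]
-0.121 49 [-0.0012  0.0013] [-0.0048 -0.0027] [0.0032 0.0024]
-0.091 51 [-0.0027  0.0009] [-0.0055 -0.003 ] [0.0022 0.0025]
-0.061 59 [-0.0031  0.0013] [-0.0059 -0.0028] [0.0024 0.0028]
-0.031 62 [-0.0031  0.0024] [-0.0061 -0.0012] [0.0025 0.0036]
scene
spoon pts 640 bottom z 0.12485195795274223 rel to tcp
-0.22 67 [0.0003 0.0093] [-0.0031 -0.0054] [0.0067 0.022 ]
-0.19 126 [-0.0018  0.0074] [-0.0055 -0.0164] [0.0058 0.0231]
-0.16 68 [0.0012 0.0024] [-0.0019 -0.0107] [0.0051 0.0142]
-0.13 31 [0.0002 0.0012] [-0.0019 -0.0029] [0.0036 0.0041]
-0.1 38 [-0.0003  0.0019] [-0.0028 -0.0041] [0.0045 0.004 ]
-0.07 39 [-0.0005  0.001 ] [-0.0047 -0.0055] [0.0061 0.0038]
-0.04 42 [-0.0013  0.0019] [-0.0041 -0.0053] [0.0042 0.0046]
-0.01 23 [-0.0021  0.0035] [-0.0053 -0.0025] [0.0053 0.0051]
```

View pics/s13c.png

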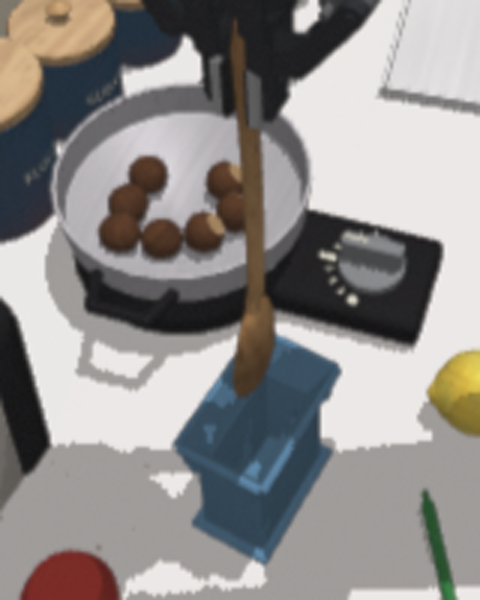

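The picture shows the spoon bowl at (255,350) centred over the holder's mouth, and seven chestnuts in the pan. I'll lower it.

Request:
play_rows:
  targets:
    - {"x": 0, "y": 0, "z": 2, "turn": 0, "hand": 0.6}
    - {"x": 0, "y": 0, "z": 2, "turn": 0, "hand": 0.6}
    - {"x": 0, "y": 0, "z": 2, "turn": 0, "hand": 0.6}
    - {"x": 0, "y": 0, "z": 2, "turn": 0, "hand": 0.6}
    - {"x": 0, "y": 0, "z": 1.5, "turn": 0, "hand": 0.6}
    - {"x": 0, "y": 0, "z": 1, "turn": 0, "hand": 0.6}
    - {"x": 0, "y": 0, "z": 0.4, "turn": 0, "hand": 0.6}
    - {"x": 0, "y": 0, "z": 0, "turn": 0, "hand": 0.6}

```text
time_s: 42.18
ee_pos: [0.4581, 0.4109, 0.2465]
eef_rot: [0.709, 0.706, 0.0, 0.0]
force: [-0.1, -0.1, -0.2]
opening: 0.0104
grip_force: 88.2
```

Request:
play_rows:
  targets:
    - {"x": 0, "y": 0, "z": 0.2, "turn": 0, "hand": 0.6}
    - {"x": 0, "y": 0, "z": 0, "turn": 0, "hand": 0.6}
    - {"x": 0, "y": 0, "z": 0, "turn": 0, "hand": 5}
    - {"x": 0, "y": 0, "z": 0, "turn": 0, "hand": 5}
    - {"x": 0, "y": 0, "z": 0, "turn": 0, "hand": 5}
    - {"x": 0, "y": 0, "z": 0, "turn": 0, "hand": 5}
    - {"x": 0, "y": 0, "z": -2, "turn": 0, "hand": 5}
    - {"x": 0, "y": 0, "z": -4, "turn": 0, "hand": 5}
    - {"x": 0, "y": 0, "z": -5, "turn": 0, "hand": 5}
    - {"x": 0, "y": 0, "z": -3, "turn": 0, "hand": 5}
    - {"x": -4, "y": 0, "z": 0, "turn": 0, "hand": 5}
    - {"x": -5, "y": 0, "z": 0, "turn": 0, "hand": 4}
    - {"x": -5, "y": 0, "z": 0, "turn": 0, "hand": 4}
    - {"x": -3, "y": 0.1, "z": 0, "turn": 0, "hand": 4}
    - {"x": 0, "y": 0, "z": 3, "turn": 0, "hand": 4}
    - {"x": 0, "y": 0, "z": 0, "turn": 0, "hand": 4}

```text
time_s: 44.18
ee_pos: [0.4575, 0.2403, 0.3537]
eef_rot: [0.709, 0.705, -0.001, -0.001]
force: [0.2, 0.3, -0.2]
opening: 0.0401
grip_force: 0.0
```

```bash
python3 - <<'E'
from look import *
st()
for n in('wrist','side'):
    im,d,W,c=snap(n,n[0]+'14.png'); dial(W); spoon(W,im)
E
```

```text
t 44.17 tcp [0.4575 0.2403 0.3537] yhead -0.29 z [-0.003 -0.001 -1.   ] open 0.0401 gf 0.0 F [ 0.2  0.3 -0.2] j [ 0.25 -0.04  1.57  0.    1.62  0.25]
grip 287 ((459.82281494140625, 239.3585968017578), (45.71788787841797, 12.005082130432129), 9.128129005432129) 0.05975482453594532
0.12 37 [0.4602 0.4036 0.1216] [0.4561 0.4031] [0.4634 0.4053]
0.15 60 [0.4601 0.4031 0.1514] [0.4561 0.4026] [0.4639 0.4061]
0.18 84 [0.4592 0.4033 0.1801] [0.4549 0.4026] [0.4636 0.4056]
top [0.4586 0.4031 0.191 ] 0.19252717913151957
grip 124 ((458.60504150390625, 239.22769165039062), (45.245399475097656, 14.17593002319336), 9.339777946472168) 0.05991056554138136
0.12 36 [0.4572 0.412  0.1199] [0.4539 0.4096] [0.4617 0.4137]
0.15 38 [0.4564 0.412  0.1505] [0.4533 0.409 ] [0.4602 0.4133]
0.18 46 [0.4557 0.4121 0.1794] [0.4527 0.4089] [0.4609 0.4135]
0.21 51 [0.4553 0.4127 0.2104] [0.4524 0.4081] [0.4613 0.4143]
0.24 58 [0.454  0.4141 0.2391] [0.4518 0.4081] [0.4596 0.4159]
0.27 63 [0.4535 0.4158 0.2699] [0.4511 0.4107] [0.4597 0.4179]
0.3 44 [0.4547 0.4157 0.2951] [0.4517 0.4119] [0.4582 0.4181]
top [0.4558 0.4147 0.3021] 0.30331317427095
```

Request:
play_rows:
  targets:
    - {"x": -0.1, "y": 0.2, "z": 4, "turn": 0, "hand": 4}
    - {"x": 0, "y": 0, "z": 4, "turn": 10.1, "hand": 4}
    - {"x": 0, "y": 0, "z": 4, "turn": 10.1, "hand": 4}
    - {"x": 0, "y": 0, "z": 4, "turn": 10.1, "hand": 4}
    - {"x": 0, "y": 0, "z": 2, "turn": 10.1, "hand": 4}
    - {"x": 0, "y": 0, "z": 0, "turn": 10.1, "hand": 4}
    - {"x": 0, "y": 0, "z": 0, "turn": 10.1, "hand": 4}
    - {"x": 0, "y": 0, "z": 0, "turn": 10.1, "hand": 4}
    - {"x": 0, "y": 0, "z": 0, "turn": 10, "hand": 4}
    - {"x": 0, "y": 0, "z": 4, "turn": 0, "hand": 4}
    - {"x": 0, "y": 0, "z": 4, "turn": 0, "hand": 4}
    - {"x": 0, "y": 0, "z": 3, "turn": 0, "hand": 4}
    - {"x": 0, "y": 0, "z": 1.5, "turn": 0, "hand": 4}
    - {"x": 0, "y": 0, "z": 0.5, "turn": 0, "hand": 4}
    - {"x": 0, "y": 0, "z": 0, "turn": 0, "hand": 0.6}
    - {"x": 0, "y": 0, "z": 0, "turn": 0, "hand": 0.6}
    - {"x": 0, "y": 0, "z": 0, "turn": 0, "hand": 0.6}
    - {"x": 0, "y": 0, "z": 0, "turn": 0, "hand": 0.6}
    - {"x": 0, "y": 0, "z": 0, "turn": 0, "hand": 0.6}
  newtons: 40

```text
time_s: 46.65
ee_pos: [0.4616, 0.2395, 0.0458]
eef_rot: [0.997, 0.079, 0.001, 0.0]
force: [-1.1, -5.6, 5.6]
opening: 0.0107
grip_force: 41.8
```

```bash
python3 -c "
from look import *
st()"
```

```text
t 46.65 tcp [0.4616 0.2395 0.0458] yhead -80.94 z [ 0.003 -0.    -1.   ] open 0.0107 gf 41.8 F [-1.1 -5.6  5.6] j [ 0.25  0.25  1.89 -0.    1.    1.66]
```

Request:
play_rows:
  targets:
    - {"x": 0, "y": 0, "z": 0, "turn": -8, "hand": 0.6}
    - {"x": 0, "y": 0, "z": 0, "turn": -8, "hand": 0.6}
    - {"x": 0, "y": 0, "z": 0, "turn": -8, "hand": 0.6}
    - {"x": 0, "y": 0, "z": 0, "turn": -8, "hand": 0.6}
    - {"x": 0, "y": 0, "z": 0, "turn": -8, "hand": 0.6}
    - {"x": 0, "y": 0, "z": 0, "turn": -8, "hand": 0.6}
    - {"x": 0, "y": 0, "z": 0, "turn": -8, "hand": 0.6}
    - {"x": 0, "y": 0, "z": 0, "turn": -8, "hand": 0.6}
    - {"x": 0, "y": 0, "z": 0, "turn": -8, "hand": 0.6}
    - {"x": 0, "y": 0, "z": 0, "turn": -6, "hand": 0.6}
    - {"x": 0, "y": 0, "z": 0, "turn": -2, "hand": 0.6}
    - {"x": 0, "y": 0, "z": 0, "turn": -1, "hand": 0.6}
    - {"x": 0, "y": 0, "z": 0, "turn": 0, "hand": 0.6}

```text
time_s: 48.28
ee_pos: [0.4601, 0.2406, 0.0458]
eef_rot: [0.707, 0.707, 0.0, -0.001]
force: [-5.2, 0.7, 11.0]
opening: 0.0112
grip_force: 42.5
```

```bash
python3 -c "
from look import *
print(st()['wrist_torque'])"
```

```text
t 48.27 tcp [0.4601 0.2406 0.0458] yhead -0.02 z [-0.001  0.002 -1.   ] open 0.0112 gf 42.5 F [-5.2  0.7 11. ] j [0.25 0.25 1.89 0.   1.   0.25]
[ 0.04833379  1.06947746 -0.36729751]
```

Request:
play_rows:
  targets:
    - {"x": 0, "y": 0, "z": 0, "turn": 0, "hand": 4}
    - {"x": 0, "y": 0, "z": 0, "turn": 0, "hand": 4}
    - {"x": 0, "y": 0, "z": 0, "turn": 0, "hand": 4}
    - {"x": 0, "y": 0, "z": -3, "turn": 0, "hand": 4}
    - {"x": 0, "y": 0, "z": -5, "turn": 0, "hand": 4}
    - {"x": 0, "y": 0, "z": -5, "turn": 0, "hand": 4}
    - {"x": 0, "y": 0, "z": -5, "turn": 0, "hand": 4}
    - {"x": 0, "y": 0, "z": -5, "turn": 0, "hand": 4}
    - {"x": 0, "y": 0, "z": -5, "turn": 0, "hand": 4}
    - {"x": -3, "y": 0, "z": 0, "turn": 0, "hand": 4}
    - {"x": 0, "y": 0, "z": 0, "turn": 0, "hand": 4}

```text
time_s: 49.65
ee_pos: [0.4606, 0.2089, 0.3247]
eef_rot: [0.707, 0.707, 0.0, 0.0]
force: [-0.9, 0.4, -0.2]
opening: 0.0399
grip_force: 0.0
```

```bash
python3 - <<'E'
from look import *
st()
for n in('wrist','side'):
    im,d,W,c=snap(n,n[0]+'15.png'); dial(W); print(pan(W,im)); spoon(W,im)
    if n=='wrist': cv2.imwrite('pics/w15c.png',cv2.resize(im[:300,120:520],(800,600))[:,:,::-1])
E
```

```text
t 49.65 tcp [0.4606 0.2089 0.3247] yhead -0.06 z [ 0.001  0.    -1.   ] open 0.0399 gf 0.0 F [-0.9  0.4 -0.2] j [ 0.19 -0.07  1.65 -0.    1.56  0.19]
grip 328 ((459.3520202636719, 239.85487365722656), (11.71639347076416, 45.367488861083984), 0.022210247814655304) 0.059827253045762224
[(array([0.6115, 0.2873, 0.0618]), 2205), (array([0.6442, 0.2481, 0.0494]), 417), (array([0.5894, 0.2289, 0.0494]), 307)]
no spoon
grip 107 ((458.0863342285156, 240.32962036132812), (47.5416374206543, 11.858597755432129), 88.31120300292969) 0.06023568584930434
[(array([0.604 , 0.2811, 0.0601]), 813)]
0.12 32 [0.457 0.412 0.121] [0.454  0.4089] [0.4612 0.4134]
0.15 37 [0.456  0.4117 0.1509] [0.4536 0.4086] [0.4602 0.4138]
0.18 43 [0.4557 0.412  0.1811] [0.4526 0.4091] [0.4608 0.4135]
0.21 53 [0.4544 0.4126 0.2112] [0.4519 0.409 ] [0.4609 0.4144]
0.24 58 [0.4541 0.4141 0.2401] [0.4515 0.4075] [0.4597 0.4161]
0.27 64 [0.4537 0.4157 0.2701] [0.4511 0.4106] [0.4593 0.4175]
0.3 46 [0.4542 0.4158 0.2956] [0.4518 0.4118] [0.4577 0.4179]
top [0.4552 0.4147 0.302 ] 0.303562587790787
```

View pics/w15c.png

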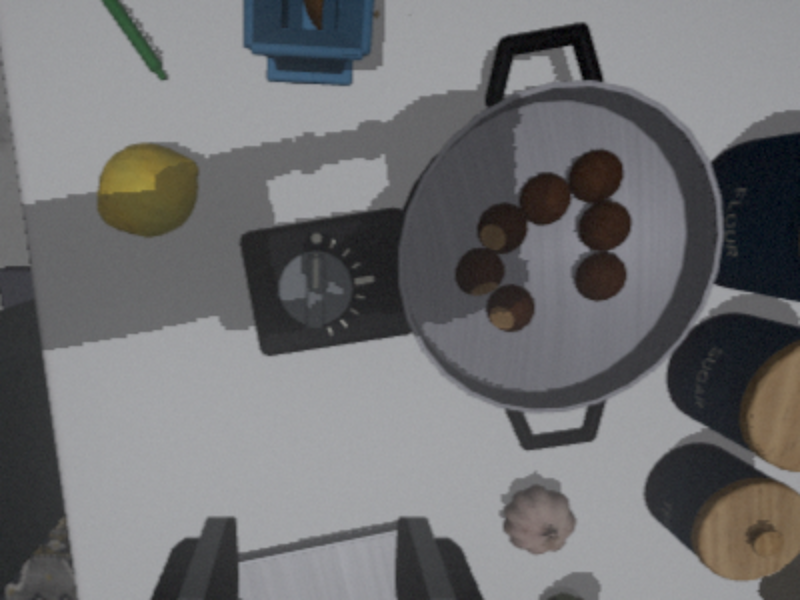

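The dial points at the dot (316,240), all seven chestnuts are in the pan, and the spoon stands in the holder. The things standing around are untouched.

```bash
python3 -c "
from plant import sign_off
print(sign_off())"
```

```text
the job is handed in; nothing more can be done
None
```

I handed the job in: all seven chestnuts are in the pan, they got three clockwise rounds of stirring with the dial at the long mark, the spoon is back in its holder bowl down, and the dial is back at the dot.

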